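# Free the cured soap from its bolted mould

## Robot

A 6-joint arm with a two-finger parallel gripper is mounted at the origin on the work surface. World frame = base frame: x ahead of the robot, y to its left, z up, the work surface at z = 0. Lengths are in m, angles in rad, forces in N, time in s.
With the tool pointing down it reaches from about 0.4 to 0.825 m from the base axis. Payload 7 kg.
Tool frame: the origin (TCP) lies on the centre line of the jaws, within the pads' length; the fingertips stand 17 mm ahead of it and the grasp point (between the pads) lies 2 mm behind it (nose_length is the distance from the TCP to the fingertips, in m); y points along the fingers, x is the direction in which the jaws open and shut, and the axes are right-handed (so a half turn about y gives the same grasp; the last joint's range is limited). The gripper opens to 85 mm and grips with 20 to 120 N. Pads are 22 mm wide; open, the fingers measure 114 mm over their backs; the gripper's body (76 mm by 85 mm) begins 54 mm behind the grasp point. The pads swing forward as they close: fully open they stand 13 mm farther back than shut.
Start: joints at [1.614, 0.359, 0.012, 0, -1.224, -0.288], TCP at [0.164, 0.655, 0.248] pointing down, gripper open.
Joint ranges: [-3.07, 3.07], [-1.43, 2.12], [-1.02, 1.25], [-3.03, 1.67], [-3.05, -0], [-3.03, 3.03]. Speed limits (rad/s): [2.39, 2.39, 3.01, 3.14, 3.14, 3.14].

## Interface

Orientations are given as a unit quaternion [x, y, z, w].
In Python, from cell import state, camera, camera_info, sign_off, nose_length gives the robot as it stands.
- The arm moves only by the tool apply_moves, never from a script. Its argument "steps" is a list of rows, each a list of 3 entries, a list of its own where there are three numbers: the turn, a rotation vector about the world's x, y, z in units of 5 degrees (1.0 is 5 degrees), then the shift along the world's x, y, z in units of 40 mm (1.0 is 40 mm), then the finger opening in mm, from 0 to 85.4. A call has 1 to 12 rows; each row shifts and turns the commanded pose from where the row before left it; what a row does not reach is not made up. A row lasts 1/8 s, in which the tool goes at most 62.5 mm and 10.7 degrees, less where a joint would pass 70% of its speed; a pose out of reach is approached as far as the arm can. A call is refused whole if a number of a shift passes 1 or a number of a turn 1, either way. A call with a gripper value outside its range is refused whole. The fingers move at their own pace and stop on an object; the grip force is fixed at half the most. Time passes only in rows, so rows that do not move let the fingers close. It gives the time, the measured TCP pose, the force and the opening at its end, in the units of the state.
- state(): the state, without advancing time (a new reading comes with each control period).
- camera(name): name is "side" or "top"; returns (picture, depth): 400x640x3 uint8, blue, green, red; 400x640 float32, m along the optical axis (not along the pixel's ray), 0 where there is no reading.
- camera_info(name): a dict with "camera_matrix" (3x3 intrinsics, pixels), "distortion" ([k1, k2, p1, p2, k3] as OpenCV has them; the pictures are not rectified), "cam_to_world" (4x4, takes a point from camera to world coordinates). Camera axes: x right, y down, z forward; pixel columns grow to the right and rows downward; lengths in m; the calibration is good to about 2 mm. A picture is of the moment at which its call begins. camera_info takes no time and is no camera call.
- sign_off(): hands the job in, once; it reports no verdict.
The state is a dict: "time_s": time; "q": joint angles; "qd": joint speeds; "tau": joint torques, N m; "tcp_pos": TCP position; "orientation": TCP orientation; "wrist_force": force on the tool from outside, world axes, zero at the start; "torque": the same for the moment, N m; "width": finger opening in m.
Only numpy, scipy, OpenCV 4.12 (cv2) and the standard library are available. Lean on these libraries where they do the work, as an engineer would, in place of code of your own. Each camera call takes 0.05 s, during which the arm holds its last target.

## Task

The soap bar in the leaning mould has cured: swing the keeper clear of the bolt, then draw the bolt fully back off the soap, and leave both open. Lift the soap straight out of its cavity and lay it gently, not dropped, flat inside the soap dish with its boss side up; let go of it there. Leave the other things on the sill where they stand.

Things in the scene. Friction and masses are not known exactly. Their poses are not given: they have to be found in the camera images.
- mould: Fixed aluminium soap mould, a plate 120 x 220 x 22 mm on a low steel stand, leaning 25 degrees from level. Origin at the middle of its flat upper face; z is the face's outward normal (up, leaning towards the robot at yaw 0), x points up the slope, y sideways along the plate. The tool must lean with the face.
- cavity (a point): Centre of the mouth of the mould's cavity, level with the upper face (mould x 0, y -55 mm); axes as the mould's. Cavity 49 (x) x 81 (y) mm, 13 mm deep, straight walls, about 1.5 mm clear of the soap all round: the soap comes out only along z. The face beside it is bare for 35 mm both up and down the slope (x).
- soap_center (a point): Centre (half-way up) of the loose cream soap bar, about 0.11 kg, 46 (x) x 78 (y) x 29 (z) mm, edges rounded 4 mm; z out of its top, which bears a round boss 28 mm wide, 1.2 mm high. At the start it lies in the cavity, axes along the cavity's, 16 mm proud of the mould face; grip it there across the 46 mm width.
- bolt (a joint): Steel sliding bolt beside the cavity (flat bar 20 x 60 x 6 mm, its top 23.5 mm above the mould face). At 0 its end reaches 14 mm over the soap's +y end and holds the soap down. It slides along mould +y, away from the soap, to its stop at 0.030 m; about 1.5 N of friction, stays where it is left.
- bolt_pin (a point): Point on the bolt's upright round pin (12 mm thick), by which it is moved, 10.5 mm above the bar's top and 11 mm below the pin's top; z along the pin. At the start it lies at x 0, y +60, z +34 mm from the cavity point, in the cavity's axes. Moves with the bolt.
- keeper (a joint): Steel swing keeper, rad: flat arm 12 mm wide, 6 mm thick with a 24 mm wide head, top 23.5 mm above the mould face, turning about the mould's z. Near 0 (starts 0 to 0.15) it points from its pivot along mould -y, its head just behind the bolt's end, and blocks the bolt. It grows as the arm swings up the slope (mould +x) to its stop at 1.4; bolt free from about 0.8. 1.3 N at the pin, stays put.
- keeper_pin (a point): Point on the keeper's upright round pin (12 mm thick) near the head of its arm, 40 mm from the pivot, 10.5 mm above the arm's top and 11 mm below the pin's top. Moves with the keeper.
- keeper_pivot (a point): Pivot of the keeper, at the same height above the mould face as the pin points: x 0, y +142, z +34 mm from the cavity point, in the mould's axes. Its round head is 18 mm across and reaches 24.5 mm above the face.
- dish_floor (a point): Centre of the inner floor, 5 mm above the sill, of the fixed white ceramic soap dish, outer 90 (x) x 120 (y) x 13 mm high, rim 6 mm thick, inside 78 (x) x 108 (y) mm; z up. The soap fits in lying flat with its 78 mm length along the dish's y.
- tumbler: Frosted glass tumbler, 72 mm across the rim, 95 mm high, loose bystander; origin under its centre.
- canister: Round aluminium swab canister, 80 mm across, 80 mm high, lid lever at -x; loose bystander; origin under its centre.
- blue_box: Square lidded ceramic box with a glaze, 79 x 79 mm, 63 mm high to the top of its knob; loose bystander; origin under its centre.
- nail_clipper: Chrome nail clipper, 62 x 13 x 13 mm, lying along x; loose bystander; origin under its centre.
Not all that is in view belongs to the job. Of the things that look like the part that bears mould, the larger one is meant. Of the things that look like the part that bears soap_center, the middle-sized one is meant.

How it is judged:
By the outcome, as a careful person would: the job done as asked, in the order asked, and still so for the second after the job is handed in, with the robot touching nothing.
It also fails if it takes over 70 s, if anything falls off the work surface, if the arm or the gripper's body presses on something with over 40 N, if the wrist force passes 120 N, or if a joint passes its speed limit or range.

## Working session

There is one attempt and no reset: what is moved stays moved. The work goes in short steps, Python scripts to look and compute and a tool call to move; the robot and the scene stay as the last step left them, time stands still between calls to the robot, and variables do not carry over. Pictures are saved under pics/ and viewed, and the job is handed in when it is done.

Besides the shell and the picture viewer there is one more tool, called after "Emit:" as name(argument=value, ...), one argument or row to a line, values as JSON. apply_moves: Moves the arm, as the interface text tells. Its arguments: {"type":"object","properties":{"steps":{"type":"array","items":{"type":"array"}}},"required":["steps"]}

```bash
ls; mkdir -p pics; python3 - <<'E'
from cell import *
import cv2,numpy as np
print(state()); print(nose_length if not callable(nose_length) else nose_length())
for n in("side","top"):
    p,d=camera(n); cv2.imwrite(f"pics/{n}0.png",p); np.savez(f"{n}0.npz",p=p,d=d); print(camera_info(n))
E
```

```text
pics
{'time_s': 0.0, 'q': array([ 1.61407861e+00,  3.59387233e-01,  1.10470015e-02, -3.92061110e-04,
       -1.22408706e+00, -2.88094708e-01]), 'qd': array([-3.35550997e-04,  1.23739142e-04, -1.46470285e-05, -1.01940915e-03,
        1.08786125e-03, -3.87761804e-04]), 'tau': array([-3.15740879e-03, -5.83320379e+01,  2.93426603e+01,  6.93717465e+00,
       -5.85516274e-03, -6.87883499e-06]), 'tcp_pos': array([0.16350577, 0.65442037, 0.24735072]), 'orientation': array([ 0.43561211, -0.55694438,  0.55773181, -0.43473011]), 'wrist_force': array([ 0.07674932, -0.15874565, -0.51055153]), 'torque': array([ 0.01276053, -0.00972654,  0.02390957]), 'width': 0.08530613146856862}
0.017
{'camera_matrix': array([[473.70594981,   0.        , 321.63433839],
       [  0.        , 473.70594981, 201.52668176],
       [  0.        ,   0.        ,   1.        ]]), 'distortion': array([-0.05320682,  0.        ,  0.        ,  0.        ,  0.        ]), 'cam_to_world': array([[ 0.99292821, -0.09177369,  0.07530715,  0.48080314],
       [-0.11782499, -0.68423079,  0.7196843 , -0.88729111],
       [-0.01452062, -0.72346791, -0.69020529,  0.9751351 ],
       [ 0.        ,  0.        ,  0.        ,  1.        ]])}
{'camera_matrix': array([[414.36179951,   0.        , 321.85916361],
       [  0.        , 414.36179951, 201.05984204],
       [  0.        ,   0.        ,   1.        ]]), 'distortion': array([-0.00733524,  0.        ,  0.        ,  0.        ,  0.        ]), 'cam_to_world': array([[-0.02580366, -0.9838148 ,  0.17732063,  0.34497801],
       [-0.99959456,  0.02752841,  0.00727302,  0.04116591],
       [-0.01203666, -0.17706107, -0.98412626,  1.25424812],
       [ 0.        ,  0.        ,  0.        ,  1.        ]])}
```

View pics/side0.png

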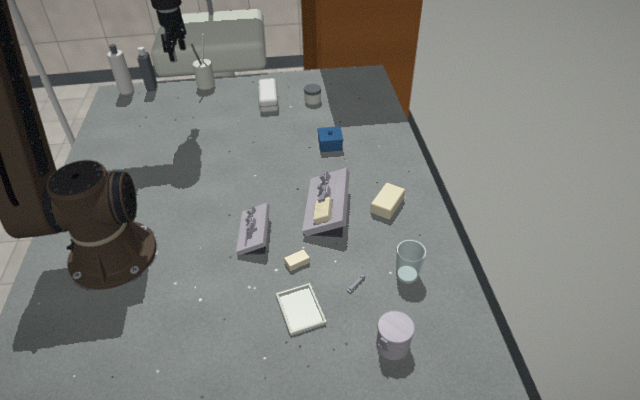

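View pics/top0.png

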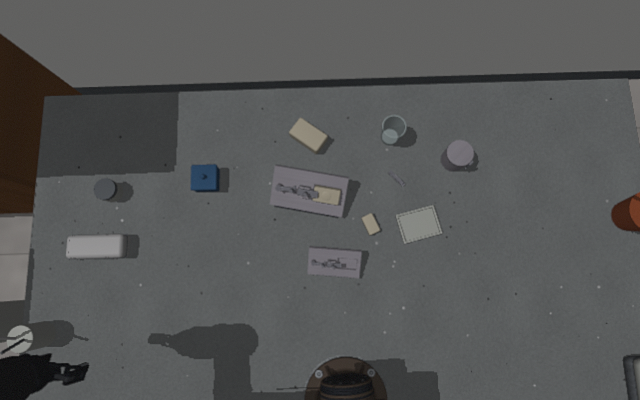

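The side view shows the large mould at (327,202) with its soap at (322,210) and the dish at (300,308). The top view shows the mould at (310,190) and the dish at (418,224). I'll zoom in next and fit the geometry.

```bash
cat > h.py <<'E'
import numpy as np,cv2
from cell import *
def cloud(n,d):
    I=camera_info(n);K=I["camera_matrix"];D=I["distortion"];T=I["cam_to_world"]
    h,w=d.shape;u,v=np.meshgrid(np.arange(w),np.arange(h))
    uv=np.stack([u,v],-1).reshape(-1,1,2).astype(float)
    n_=cv2.undistortPoints(uv,K,D).reshape(h,w,2)
    P=np.dstack([n_*d[...,None],d])
    W=P@T[:3,:3].T+T[:3,3]; W[d==0]=np.nan
    return W
def proj(n,X):
    I=camera_info(n);T=np.linalg.inv(I["cam_to_world"])
    X=np.atleast_2d(X)
    return cv2.projectPoints(X.astype(float),cv2.Rodrigues(T[:3,:3])[0],T[:3,3],I["camera_matrix"],I["distortion"])[0].reshape(-1,2)
def ray(n,uv):
    I=camera_info(n);T=I["cam_to_world"]
    a=cv2.undistortPoints(np.array(uv,float).reshape(-1,1,2),I["camera_matrix"],I["distortion"]).reshape(-1,2)
    return T[:3,3],np.c_[a,np.ones(len(a))]@T[:3,:3].T
E
python3 - <<'E'
from h import *
for n,(x0,y0,x1,y1) in dict(side=(290,155,410,245),top=(255,150,375,230)).items():
    z=np.load(f"{n}0.npz"); c=z["p"][y0:y1,x0:x1]
    c=cv2.convertScaleAbs(c,alpha=1.5)
    cv2.imwrite(f"pics/{n}_z.png",cv2.resize(c,None,fx=6.6,fy=6.6,interpolation=cv2.INTER_CUBIC))
    W=cloud(n,z["d"])
    pts=dict(side=[(340,190),(312,225),(322,210),(300,308),(387,203),(330,140),(250,340)],top=[(300,207),(330,180),(326,195),(418,224),(310,135),(205,170),(260,290)])[n]
    for u,v in pts: print(n,u,v,W[v,u].round(4))
E
```

```text
side 340 190 [0.636  0.0912 0.075 ]
side 312 225 [0.5461 0.0011 0.0382]
side 322 210 [0.5768 0.0246 0.0687]
side 300 308 [ 0.4912 -0.2389  0.0068]
side 387 203 [0.7646 0.0508 0.0462]
side 330 140 [0.6432 0.3625 0.051 ]
side 250 340 [ 0.3698 -0.3077  0.0019]
top 300 207 [0.5485 0.1159 0.035 ]
top 330 180 [0.6204 0.0244 0.0698]
top 326 195 [0.5759 0.0374 0.0702]
top 418 224 [ 0.4912 -0.2382  0.0068]
top 310 135 [0.7706 0.0812 0.0399]
top 205 170 [0.6669 0.3991 0.0491]
top 260 290 [ 3.080e-01  2.409e-01 -2.000e-04]
```

View pics/side_z.png

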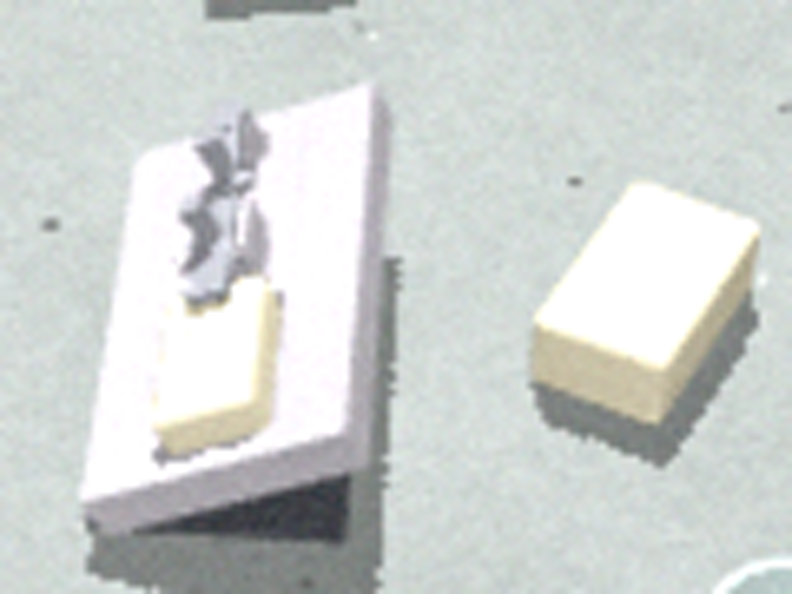

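View pics/top_z.png

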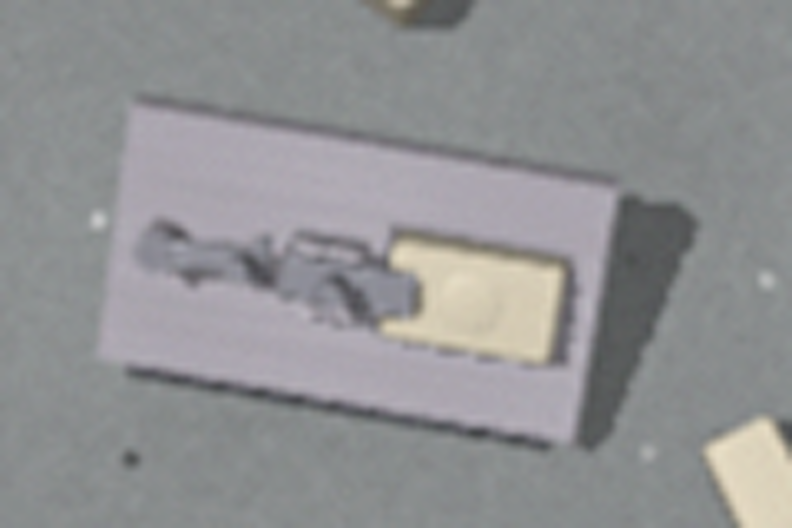

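```bash
cat > fit.py <<'E'
from h import *
from scipy.optimize import least_squares
def fitface(n,W,ctr,L=(0.12,0.22)):
    m=np.isfinite(W[...,2])&(np.linalg.norm(W[...,:2]-ctr,axis=-1)<0.15)&(W[...,2]>0.012)
    P=W[m]; rng=np.random.default_rng(0);best=None
    for _ in range(800):
        a=P[rng.choice(len(P),3,False)];k=np.cross(a[1]-a[0],a[2]-a[0])
        if np.linalg.norm(k)<1e-5: continue
        k/=np.linalg.norm(k);k*=np.sign(k[2])
        if abs(np.degrees(np.arccos(k[2]))-25)>6: continue
        i=abs((P-a[0])@k)<0.003
        if best is None or i.sum()>best.sum(): best=i
    Q=P[best];c=Q.mean(0);k=np.linalg.svd(Q-c)[2][2];k*=np.sign(k[2])
    print(n,best.sum(),"normal",k.round(4),"tilt",np.degrees(np.arccos(k[2])))
    ex=np.array([-k[0],-k[1],0]);ex=ex-k*(ex@k);ex/=np.linalg.norm(ex);ey=np.cross(k,ex)
    s=np.c_[(Q-c)@ex,(Q-c)@ey].astype(np.float32)
    r=cv2.minAreaRect(s);bx=cv2.boxPoints(r)
    print("rect",r); 
    print("yaw from normal",np.degrees(np.arctan2(ex[1],ex[0])),"center",c+ex*r[0][0]+ey*r[0][1])
    e=bx[2]-bx[1] ; f=bx[1]-bx[0]; e=e if np.linalg.norm(e)>np.linalg.norm(f) else f
    Y=ex*e[0]+ey*e[1]; Y*=np.sign(Y[1]); print("yaw from long edge",np.degrees(np.arctan2(-Y[0],Y[1])))
for n in("side","top"):
    z=np.load(f"{n}0.npz"); W=cloud(n,z["d"])
    fitface(n,W,[0.585,0.078])
    m=(abs(W[...,0]-.49)<.09)&(abs(W[...,1]+.24)<.1)
    R=W[m&(W[...,2]>0.0095)&(W[...,2]<.018)]
    print("dish",len(R),cv2.minAreaRect(R[:,:2].astype(np.float32)),"floorz",np.nanmedian(W[...,2][(abs(W[...,0]-.49)<.02)&(abs(W[...,1]+.24)<.02)]), "table",np.nanmedian(W[...,2][(abs(W[...,0]-.4)<.03)&(abs(W[...,1]+.1)<.05)]))
    print(R[:,2].max())
E
python3 fit.py
```

```text
side 1271 normal [-0.4099  0.0893  0.9077] tilt 24.804610733804697
rect ((-0.005075972527265549, 0.0067141056060791016), (0.12355197966098785, 0.22756439447402954), 0.5109471678733826)
yaw from normal -12.286116491032546 center [0.5925398  0.08902846 0.05259076]
yaw from long edge -11.822304548622862
dish 350 ((0.49137958884239197, -0.2403261661529541), (0.09027394652366638, 0.12277493625879288), 13.624899864196777) floorz 0.004618353382527363 table -2.258770225049833e-05
0.016925372721729004
top 1733 normal [-0.4067  0.0819  0.9099] tilt 24.51072896550889
rect ((-0.0022573694586753845, -0.003950662910938263), (0.21980932354927063, 0.12117166817188263), 89.5326919555664)
yaw from normal -11.37932893518241 center [0.59163613 0.09095054 0.05345713]
yaw from long edge -11.80452730003017
dish 290 ((0.4922018051147461, -0.24988023936748505), (0.09193632006645203, 0.1462821662425995), 13.101421356201172) floorz 0.0049846774123103454 table 0.00033791843625663454
0.01785117074187248
```

```bash
cat >> h.py <<'E'
from scipy.spatial.transform import Rotation as R
YAW=np.radians(-11.8);C=np.array([0.592,0.090,0.053])
RM=(R.from_euler('z',YAW)*R.from_euler('y',-25,degrees=True)).as_matrix()
CAV=C+RM@[0,-.055,0]
def m2w(x,y,z): return CAV+RM@np.array([x,y,z])   # cavity-frame -> world
E
cat > ov.py <<'E'
from h import *
def overlay(n,p,out,box,k=6.6,key=0.0):
    def L(pts,c,cl=True):
        q=(proj(n,np.array(pts))-[box[0],box[1]]+.5)*k
        cv2.polylines(im,[q.round().astype(np.int32)],cl,c,1)
    im=cv2.resize(p[box[1]:box[3],box[0]:box[2]],None,fx=k,fy=k,interpolation=cv2.INTER_CUBIC); im=cv2.convertScaleAbs(im,alpha=1.4)
    r=lambda x0,x1,y0,y1,z:[m2w(x,y,z) for x,y in((x0,y0),(x0,y1),(x1,y1),(x1,y0))]
    L(r(-.06,.06,-.055,.165,0),(0,0,255)); L(r(-.023,.023,-.039,.039,.016),(0,255,0))
    L(r(-.01,.01,.025,.085,.0235),(255,255,0))
    a=np.linspace(0,6.28,30)
    def circ(x,y,z,rr,c): L([m2w(x+rr*np.cos(t),y+rr*np.sin(t),z) for t in a],c)
    circ(0,.06,.045,.006,(255,0,255)); circ(0,.142,.0245,.009,(0,255,255))
    circ(.04*np.sin(key),.142-.04*np.cos(key),.045,.006,(0,128,255))
    cv2.imwrite(out,im)
if __name__=="__main__":
    for n,b in dict(side=(295,160,365,240),top=(260,155,360,225)).items():
        overlay(n,np.load(f"{n}0.npz")["p"],f"pics/{n}_ov.png",b,k=7,key=.07)
    for n in("side","top"):
        W=cloud(n,np.load(f"{n}0.npz")["d"]); m=(W-CAV)@RM
        s=np.isfinite(m[...,2])&(m[...,2]>.027)&(m[...,2]<.06)&(abs(m[...,0])<.05)&(abs(m[...,1]-.055)<.11)
        print(n,np.c_[m[s]].round(4)[:60])
        t=(m[...,2]>.008)&(m[...,2]<.03)&(abs(m[...,0])<.05)&(m[...,1]>-.06)&(m[...,1]<.02)
        q=m[t]; print("soap",len(q),q[:,:2].min(0),q[:,:2].max(0),np.median(q[:,2]))
E
python3 ov.py
```

```text
side [[ 0.0058  0.1046  0.0462]
 [ 0.0017  0.1043  0.0441]
 [ 0.0047  0.1034  0.0437]
 [ 0.0092  0.0995  0.0455]
 [ 0.      0.0984  0.0461]
 [ 0.0022  0.0996  0.0442]
 [ 0.0061  0.0968  0.0452]
 [ 0.0072  0.1003  0.0416]
 [ 0.0086  0.1031  0.0384]
 [ 0.0021  0.0962  0.0433]
 [ 0.0045  0.0967  0.0419]
 [ 0.007   0.0972  0.0404]
 [ 0.0079  0.101   0.0366]
 [-0.0004  0.0981  0.0385]
 [ 0.0013  0.1001  0.0359]
 [ 0.0055  0.0969  0.0373]
 [ 0.0072  0.099   0.0347]
 [ 0.0086  0.1018  0.0315]
 [ 0.0019  0.0953  0.0361]
 [ 0.001   0.103   0.0293]
 [ 0.0063  0.0974  0.0325]
 [ 0.0079  0.0998  0.0296]
 [ 0.01    0.1011  0.0275]
 [-0.0011  0.0981  0.0306]
 [ 0.002   0.0972  0.0302]
 [ 0.0081  0.0956  0.0293]
 [ 0.0012  0.0678  0.042 ]
 [-0.0034  0.0629  0.0444]
 [-0.0007  0.0628  0.0435]
 [ 0.0023  0.062   0.043 ]
 [ 0.0057  0.0603  0.0433]
 [-0.0039  0.0604  0.0429]
 [ 0.001   0.0558  0.0454]
 [ 0.0022  0.0587  0.0422]
 [ 0.0061  0.056   0.0432]
 [ 0.0047  0.0644  0.0357]
 [-0.0027  0.0544  0.0441]
 [-0.0014  0.0572  0.041 ]
 [ 0.0025  0.0547  0.0419]
 [ 0.0044  0.0562  0.0397]
 [ 0.0074  0.05
[... 1526 characters left out ...]
 [ 0.0087  0.0298  0.0272]
 [-0.004   0.1023  0.0415]
 [ 0.0032  0.0651  0.0432]
 [ 0.0039  0.0622  0.044 ]
 [ 0.0045  0.0593  0.0445]
 [ 0.0039  0.0569  0.0399]
 [ 0.0049  0.0378  0.0297]
 [ 0.006   0.0293  0.0278]
 [-0.0065  0.0806  0.0271]
 [ 0.0006  0.0645  0.0445]
 [ 0.001   0.0617  0.0441]
 [ 0.0019  0.0588  0.0454]
 [ 0.0018  0.0562  0.043 ]
 [-0.0013  0.0638  0.0481]
 [-0.0028  0.0616  0.0406]
 [-0.001   0.0583  0.0456]
 [-0.0005  0.0555  0.0456]
 [ 0.0008  0.0282  0.0304]
 [-0.0046  0.0635  0.0468]
 [-0.0041  0.0606  0.0468]
 [-0.0036  0.0578  0.0467]
 [-0.0076  0.0537  0.0277]
 [-0.0133  0.0528  0.0282]]
soap 312 [-0.02372179 -0.03800083] [0.03878272 0.0198434 ] 0.01642945670328606
```

View pics/side_ov.png

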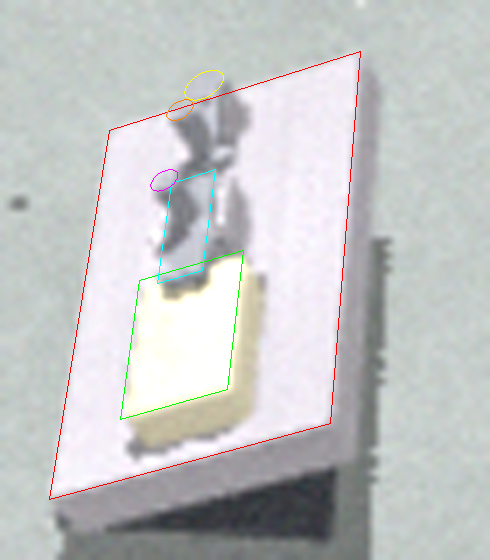

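View pics/top_ov.png

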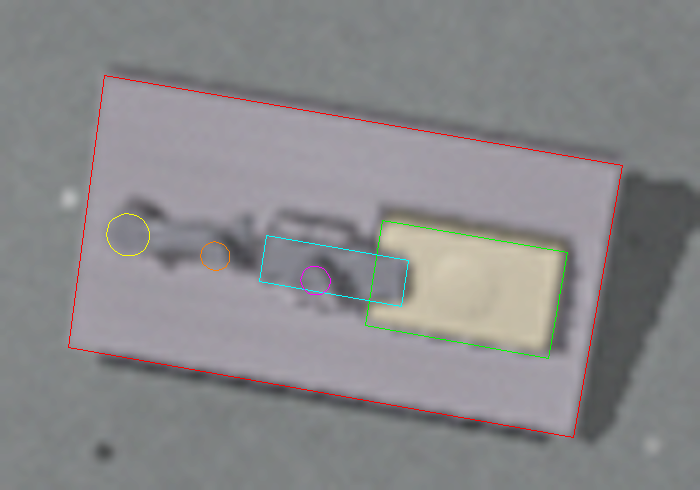

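```bash
python3 - <<'E'
from h import *
for n in("side","top"):
    z=np.load(f"{n}0.npz"); W=cloud(n,z["d"])
    for u,v in [(340,190),(312,225),(400,300)]: print(n,u,v,proj(n,W[v,u]))
    T=camera_info(n)["cam_to_world"][:3,:3];print(abs(T@T.T-np.eye(3)).max())
    b=dict(side=(295,160,365,240),top=(260,155,360,225))[n]
    d=z["d"][b[1]:b[3],b[0]:b[2]]; m=((W-CAV)@RM)[b[1]:b[3],b[0]:b[2],2]
    cv2.imwrite(f"pics/{n}_h.png",cv2.resize(np.nan_to_num(np.clip((m+.03)*255/.08,0,255)).astype(np.uint8),None,fx=7,fy=7,interpolation=cv2.INTER_NEAREST))
E
```

```text
side 340 190 [[340. 190.]]
side 312 225 [[312. 225.]]
side 400 300 [[400. 300.]]
2.220446049250313e-16
top 340 190 [[340. 190.]]
top 312 225 [[312. 225.]]
top 400 300 [[400. 300.]]
2.220446049250313e-16
```

View pics/side_h.png

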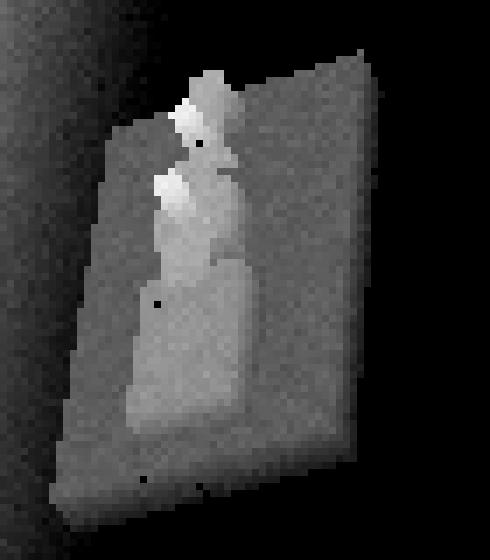

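```bash
cat >> h.py <<'E'
C=np.array([0.5925,0.0897,0.053]);CAV=C+RM@[0,-.055,0]
def tool(phi):  # jaw axis at angle phi from mould x toward mould y, fingers along -z
    x=RM@[np.cos(phi),np.sin(phi),0]; y=-RM[:,2]; return np.c_[x,y,np.cross(x,y)]
def plan(pos,Rt,s=None):
    s=s or state(); R0=R.from_quat(s["orientation"]).as_matrix()
    rv=R.from_matrix(Rt@R0.T).as_rotvec()
    dp=np.array(pos)-s["tcp_pos"]
    print("t",round(s["time_s"],2),"tcp",s["tcp_pos"].round(4),"w",round(s["width"],4),"F",s["wrist_force"].round(1))
    print(" turn units",(np.degrees(rv)/5).round(2)," shift units",(dp/.04).round(3), "mm",(dp*1e3).round(1))
    return dp,rv
E
python3 - <<'E'
from h import *
s=state();print(R.from_quat(s["orientation"]).as_matrix().round(3)); print(RM.round(4))
k=.08;kp=lambda z:m2w(.04*np.sin(k),.142-.04*np.cos(k),z)
for phi in (45,-135,90,-90,0,180): print(phi);plan(kp(.12),tool(np.radians(phi)))
E
```

```text
[[-0.242 -0.     0.97 ]
 [-0.97  -0.001 -0.242]
 [ 0.001 -1.     0.   ]]
[[ 0.8872  0.2045 -0.4137]
 [-0.1853  0.9789  0.0864]
 [ 0.4226  0.      0.9063]]
45
t 0.1 tcp [0.1635 0.6545 0.2475] w 0.0854 F [-0.6  0.4 -0.5]
 turn units [-6.31 -1.05 26.91]  shift units [  9.796 -12.722  -2.109] mm [ 391.8 -508.9  -84.4]
-135
t 0.1 tcp [0.1635 0.6545 0.2475] w 0.0854 F [-0.6  0.4 -0.5]
 turn units [ 0.87 -5.05 -8.41]  shift units [  9.796 -12.722  -2.109] mm [ 391.8 -508.9  -84.4]
90
t 0.1 tcp [0.1635 0.6545 0.2475] w 0.0854 F [-0.6  0.4 -0.5]
 turn units [  7.5   -1.75 -34.72]  shift units [  9.796 -12.722  -2.109] mm [ 391.8 -508.9  -84.4]
-90
t 0.1 tcp [0.1635 0.6545 0.2475] w 0.0854 F [-0.6  0.4 -0.5]
 turn units [-1.1  -4.88  0.44]  shift units [  9.796 -12.722  -2.109] mm [ 391.8 -508.9  -84.4]
0
t 0.1 tcp [0.1635 0.6545 0.2475] w 0.0854 F [-0.6  0.4 -0.5]
 turn units [-4.71 -2.95 18.13]  shift units [  9.796 -12.722  -2.109] mm [ 391.8 -508.9  -84.4]
180
t 0.1 tcp [0.1635 0.6545 0.2475] w 0.0854 F [-0.6  0.4 -0.5]
 turn units [  2.94  -4.69 -17.25]  shift units [  9.796 -12.722  -2.109] mm [ 391.8 -508.9  -84.4]
```

Emit:
apply_moves(
  steps=[
    [[0.06,-0.36,-0.6],[0.7,-0.9,-0.1],26],
    [[0.06,-0.36,-0.6],[0.7,-0.9,-0.1],26],
    [[0.06,-0.36,-0.6],[0.7,-0.9,-0.1],26],
    [[0.06,-0.36,-0.6],[0.7,-0.9,-0.1],26],
    [[0.06,-0.36,-0.6],[0.7,-0.9,-0.1],26],
    [[0.06,-0.36,-0.6],[0.7,-0.9,-0.1],26],
    [[0.06,-0.36,-0.6],[0.7,-0.9,-0.1],26],
    [[0.06,-0.36,-0.6],[0.7,-0.9,-0.1],26],
    [[0.06,-0.36,-0.6],[0.7,-0.9,-0.1],26],
    [[0.06,-0.36,-0.6],[0.7,-0.9,-0.1],26],
    [[0.06,-0.36,-0.6],[0.7,-0.9,-0.1],26],
    [[0.06,-0.36,-0.6],[0.7,-0.9,-0.1],26],
  ],
)

```text
time_s: 1.6
tcp_pos: [0.5001, 0.2216, 0.2002]
orientation: [0.118, -0.591, 0.717, -0.351]
wrist_force: [0.8, 0.3, 0.7]
width: 0.0262
```

```bash
cat > p1.py <<'E'
from h import *
import sys
k=float(sys.argv[1]);z=float(sys.argv[2]);phi=float(sys.argv[3])
plan(m2w(.04*np.sin(k),.142-.04*np.cos(k),z),tool(np.radians(phi)))
print(((state()["tcp_pos"]-CAV)@RM*1e3).round(1))
E
python3 p1.py .08 .1 -135
```

```text
t 1.6 tcp [0.5001 0.2216 0.2002] w 0.0262 F [0.8 0.3 0.7]
 turn units [ 0.13 -0.72 -1.2 ]  shift units [ 1.587 -1.944 -1.38 ] mm [ 63.5 -77.8 -55.2]
[-44.2 165.3 183. ]
```

Emit:
apply_moves(
  steps=[
    [[0.04,-0.24,-0.4],[0.53,-0.65,-0.3],26],
    [[0.04,-0.24,-0.4],[0.53,-0.65,-0.5],26],
    [[0.05,-0.24,-0.4],[0.53,-0.64,-0.58],26],
    [[0,0,0],[0,0,0],26],
  ],
)

```text
time_s: 2.1
tcp_pos: [0.5626, 0.1411, 0.1426]
orientation: [0.064, -0.588, 0.736, -0.329]
wrist_force: [0.2, -0.2, 0.6]
width: 0.0259
```

```bash
python3 p1.py .08 .044 -135; python3 - <<'E'
from h import *
from ov import overlay
for n,b in dict(side=(290,130,370,240),top=(240,130,360,230)).items():
    p,d=camera(n); overlay(n,p,f"pics/{n}_a.png",b,k=5.4,key=.08)
    W=cloud(n,d);m=(W-CAV)@RM
    s=np.isfinite(m[...,2])&(m[...,2]>.07)&(m[...,2]<.1)&(abs(m[...,0])<.06)&(abs(m[...,1]-.1)<.06)
    print(n,s.sum(),m[s].mean(0).round(4))
E
```

```text
t 2.1 tcp [0.5626 0.1411 0.1426] w 0.0259 F [ 0.2 -0.2  0.6]
 turn units [ 0.04 -0.05  0.04]  shift units [ 0.604 -0.052 -1.21 ] mm [ 24.2  -2.1 -48.4]
[ 1.8 99.2 98. ]
side 60 [0.0048 0.0944 0.0919]
top 15 [0.0079 0.0963 0.0943]
```

View pics/side_a.png

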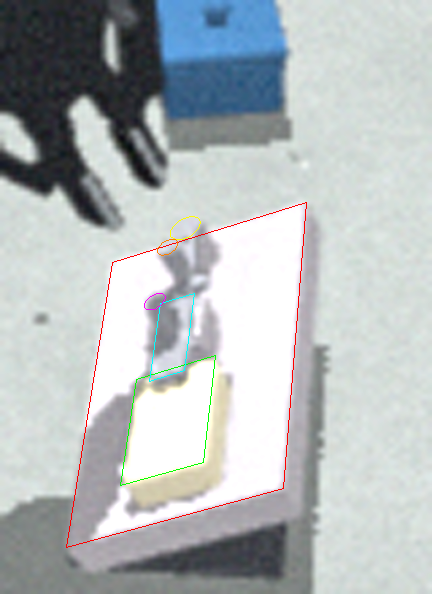

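View pics/top_a.png

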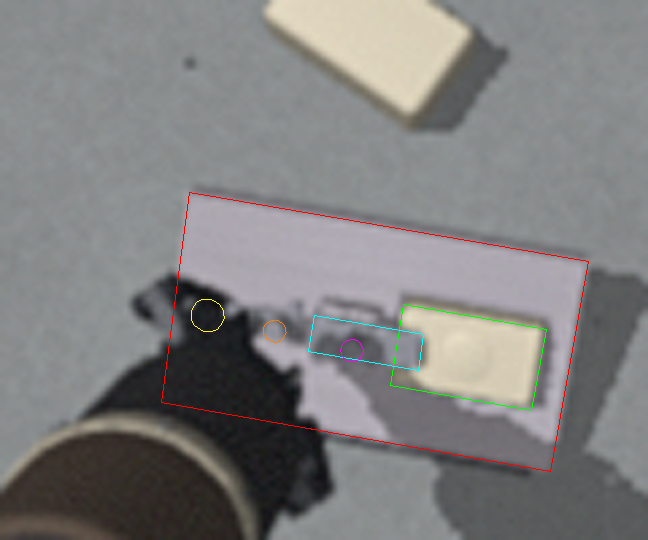

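Emit:
apply_moves(
  steps=[
    [[0,0,0],[0.15,0.0,-0.2],26],
    [[0,0,0],[0.1,-0.02,-0.25],26],
    [[0,0,0],[0.1,-0.02,-0.2],26],
    [[0,0,0],[0.1,0,-0.2],26],
    [[0,0,0],[0.1,0,-0.2],26],
    [[0,0,0],[0.06,0,-0.16],26],
    [[0,0,0],[0,0,0],26],
  ],
)

```text
time_s: 3.08
tcp_pos: [0.5885, 0.1448, 0.0979]
orientation: [0.063, -0.588, 0.734, -0.333]
wrist_force: [-0.1, 0.6, 0.5]
width: 0.026
```

```bash
python3 p1.py .08 .044 -135; python3 - <<'E'
from h import *
from ov import overlay
for n,b in dict(side=(290,130,370,240),top=(240,130,360,230)).items():
    p,d=camera(n); overlay(n,p,f"pics/{n}_b.png",b,k=5.4,key=.08)
E
# arc deltas
python3 - <<'E'
from h import *
P=[m2w(.04*np.sin(t),.142-.04*np.cos(t),.044) for t in (.08,.25,.45,.65,.85,1.05,1.25,1.4)]
print((np.diff(P,axis=0)/.04).round(3))
E
```

```text
t 3.08 tcp [0.5885 0.1448 0.0979] w 0.026 F [-0.1  0.6  0.5]
 turn units [ 0.    0.02 -0.03]  shift units [-0.043 -0.143 -0.093] mm [-1.7 -5.7 -3.7]
[  5.2 108.1  47.1]
[[ 0.154 -0.004  0.071]
 [ 0.18   0.032  0.079]
 [ 0.172  0.071  0.072]
 [ 0.157  0.106  0.062]
 [ 0.136  0.137  0.049]
 [ 0.11   0.163  0.034]
 [ 0.062  0.136  0.015]]
```

View pics/side_b.png

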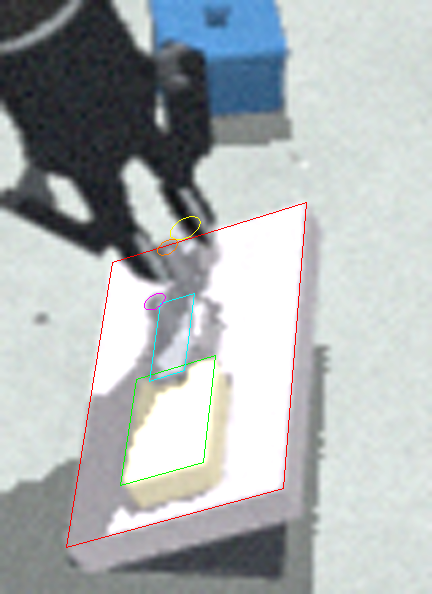

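Emit:
apply_moves(
  steps=[
    [[0,0,0],[-0.04,-0.1,-0.06],26],
    [[0,0,0],[0,0,0],26],
    [[0,0,0],[0,0,0],26],
  ],
)

```text
time_s: 3.55
tcp_pos: [0.5862, 0.1399, 0.0955]
orientation: [0.064, -0.589, 0.734, -0.331]
wrist_force: [0.3, 0.2, 0.6]
width: 0.026
```

```bash
python3 p1.py .08 .044 -135
```

```text
t 3.55 tcp [0.5862 0.1399 0.0955] w 0.026 F [0.3 0.2 0.6]
 turn units [ 0.01 -0.02 -0.01]  shift units [ 0.014 -0.021 -0.033] mm [ 0.6 -0.8 -1.3]
[  3.1 102.8  45.5]
```

Emit:
apply_moves(
  steps=[
    [[0,0,0],[0,0,-0.02],17],
    [[0,0,0],[0,0,0],17],
    [[0,0,0],[0.08,0,0.035],17],
    [[0,0,0],[0.08,0,0.035],17],
    [[0,0,0],[0.09,0.016,0.04],17],
    [[0,0,0],[0.09,0.016,0.04],17],
    [[0,0,0],[0.086,0.036,0.036],17],
    [[0,0,0],[0.086,0.036,0.036],17],
  ],
)

```text
time_s: 4.55
tcp_pos: [0.6065, 0.1434, 0.1034]
orientation: [0.064, -0.589, 0.735, -0.33]
wrist_force: [-1.8, -3.7, -0.9]
width: 0.0171
```

```bash
python3 p1.py .65 .044 -135
```

```text
t 4.55 tcp [0.6065 0.1434 0.1034] w 0.0171 F [-1.8 -3.7 -0.9]
 turn units [ 0.02 -0.04  0.01]  shift units [ 0.013 -0.01  -0.008] mm [ 0.5 -0.4 -0.3]
[ 23.8 110.4  44.5]
```

Emit:
apply_moves(
  steps=[
    [[0,0,0],[0.078,0.053,0.031],17],
    [[0,0,0],[0.078,0.053,0.031],17],
    [[0,0,0],[0.068,0.068,0.025],17],
    [[0,0,0],[0.068,0.068,0.025],17],
    [[0,0,0],[0.055,0.08,0.017],17],
    [[0,0,0],[0.055,0.08,0.017],17],
    [[0,0,0],[0.03,0.07,0.01],17],
    [[0,0,0],[0,0,0],17],
  ],
)

```text
time_s: 5.55
tcp_pos: [0.6241, 0.1639, 0.1101]
orientation: [0.064, -0.589, 0.734, -0.332]
wrist_force: [-0.7, -0.2, 0.6]
width: 0.017
```

```bash
python3 p1.py 1.3 .044 -135; python3 - <<'E'
from h import *
from ov import overlay
for n,b in dict(side=(290,130,370,240),top=(240,130,360,230)).items():
    p,d=camera(n); overlay(n,p,f"pics/{n}_c.png",b,k=5.4,key=1.25)
E
```

```text
t 5.55 tcp [0.6241 0.1639 0.1101] w 0.017 F [-0.7 -0.2  0.6]
 turn units [ 0.   -0.03 -0.02]  shift units [-0.001 -0.072 -0.024] mm [-0.  -2.9 -1. ]
[ 38.5 134.1  45.1]
```

View pics/side_c.png

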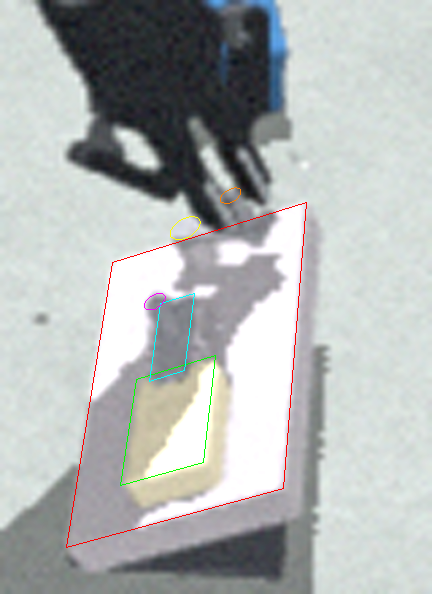

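Emit:
apply_moves(
  steps=[
    [[0,0,0],[0,-0.05,0],26],
    [[0,0,0],[0,0,0],26],
    [[0,0,0],[-0.2,0.04,0.45],26],
    [[0,0,0],[-0.2,0.04,0.45],26],
    [[0,0,0],[-0.2,0.04,0.45],26],
    [[0,0,0],[0,0,0],26],
    [[0,0,0],[0,0,0],26],
  ],
)

```text
time_s: 6.52
tcp_pos: [0.5999, 0.1659, 0.1637]
orientation: [0.064, -0.589, 0.734, -0.331]
wrist_force: [0.1, -0.3, 0.2]
width: 0.026
```

```bash
python3 - <<'E'
from h import *
plan(m2w(0,.06,.1),tool(np.radians(-90)))
from ov import overlay
for n,b in dict(side=(290,130,370,240),top=(240,130,360,230)).items():
    p,d=camera(n); overlay(n,p,f"pics/{n}_d.png",b,k=5.4,key=1.25)
E
```

```text
t 6.53 tcp [0.5999 0.1659 0.1637] w 0.026 F [ 0.1 -0.3  0.2]
 turn units [-3.7   0.75  8.15]  shift units [-1.194 -1.567 -0.502] mm [-47.8 -62.7 -20.1]
```

View pics/side_d.png

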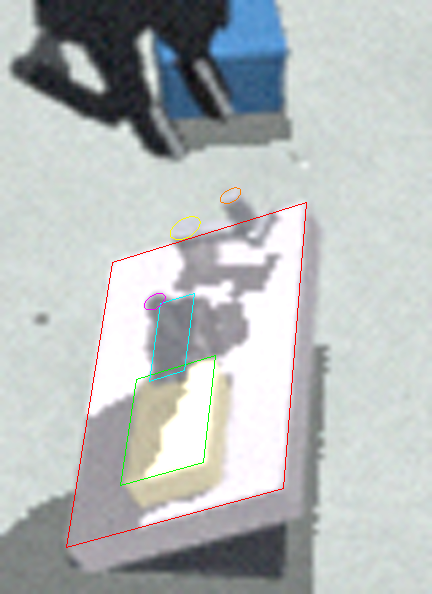

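The keeper now stands up the slope: its pin is at about (235,205), close to the overlay for 1.25 rad. Next is the bolt.

Emit:
apply_moves(
  steps=[
    [[-0.37,0.08,0.82],[-0.12,-0.16,-0.05],26],
    [[-0.37,0.08,0.82],[-0.12,-0.16,-0.05],26],
    [[-0.37,0.08,0.82],[-0.12,-0.16,-0.05],26],
    [[-0.37,0.08,0.82],[-0.12,-0.16,-0.05],26],
    [[-0.37,0.08,0.82],[-0.12,-0.16,-0.05],26],
    [[-0.37,0.08,0.82],[-0.12,-0.16,-0.05],26],
    [[-0.37,0.08,0.82],[-0.12,-0.16,-0.05],26],
    [[-0.37,0.08,0.82],[-0.12,-0.15,-0.05],26],
    [[-0.37,0.08,0.82],[-0.12,-0.15,-0.05],26],
    [[-0.37,0.08,0.8],[-0.12,-0.15,-0.05],26],
    [[0,0,0],[0,0,0],26],
    [[0,0,0],[0,0,0],26],
  ],
)

```text
time_s: 8.12
tcp_pos: [0.5522, 0.1029, 0.1438]
orientation: [0.341, -0.418, 0.654, -0.531]
wrist_force: [0.1, 0.5, -0.0]
width: 0.0255
```

```bash
cat > p2.py <<'E'
from h import *
import sys
x,y,z,phi=map(float,sys.argv[1:5])
plan(m2w(x,y,z),tool(np.radians(phi)))
print(((state()["tcp_pos"]-CAV)@RM*1e3).round(1))
if len(sys.argv)>5:
  from ov import overlay
  for n,b in dict(side=(290,130,370,240),top=(240,130,360,230)).items():
    p,d=camera(n); overlay(n,p,f"pics/{n}_{sys.argv[5]}.png",b,k=5.4,key=1.25)
E
python3 p2.py 0 .06 .044 -90 e
```

```text
t 8.12 tcp [0.5522 0.1029 0.1438] w 0.0255 F [ 0.1  0.5 -0. ]
 turn units [ 0.01 -0.06  0.01]  shift units [ 0.578 -0.113 -1.274] mm [ 23.1  -4.5 -50.9]
[  0.2  59.7 100.1]
```

View pics/side_e.png

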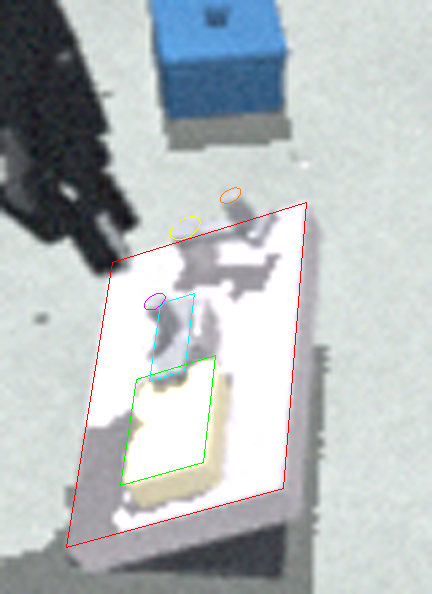

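Emit:
apply_moves(
  steps=[
    [[0,0,0],[0.12,-0.02,-0.26],26],
    [[0,0,0],[0.12,-0.02,-0.26],26],
    [[0,0,0],[0.12,-0.02,-0.26],26],
    [[0,0,0],[0.12,-0.03,-0.26],26],
    [[0,0,0],[0.1,-0.02,-0.22],26],
    [[0,0,0],[0,0,0],26],
    [[0,0,0],[0,0,0],17],
    [[0,0,0],[0,0,0],17],
  ],
)

```text
time_s: 9.22
tcp_pos: [0.5811, 0.1011, 0.0994]
orientation: [0.345, -0.419, 0.653, -0.529]
wrist_force: [0.9, -1.5, -0.8]
width: 0.0171
```

```bash
python3 p2.py 0 .06 .044 -90 f
```

```text
t 9.22 tcp [0.5811 0.1011 0.0994] w 0.0171 F [ 0.9 -1.5 -0.8]
 turn units [ 0.05 -0.16 -0.01]  shift units [-0.143 -0.068 -0.163] mm [-5.7 -2.7 -6.5]
[ 7.3 63.8 47.8]
```

View pics/side_f.png

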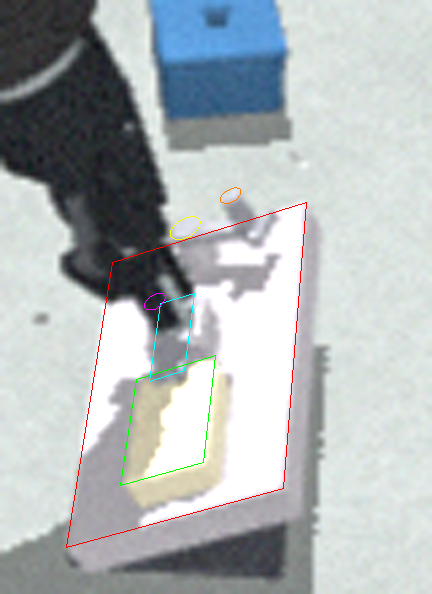

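Emit:
apply_moves(
  steps=[
    [[0,0,0],[0,0,0],17],
    [[0,0,0],[0,0,0],17],
  ],
)

```text
time_s: 9.57
tcp_pos: [0.5811, 0.1011, 0.0993]
orientation: [0.344, -0.42, 0.653, -0.528]
wrist_force: [-0.4, -0.4, 0.2]
width: 0.0171
```

```bash
python3 p2.py 0 .06 .044 -90
```

```text
t 9.57 tcp [0.5811 0.1011 0.0993] w 0.0171 F [-0.4 -0.4  0.2]
 turn units [ 0.04 -0.16 -0.  ]  shift units [-0.144 -0.068 -0.16 ] mm [-5.8 -2.7 -6.4]
[ 7.3 63.8 47.6]
```

Emit:
apply_moves(
  steps=[
    [[0,0,0],[0,0,0],26],
    [[0,0,0],[-0.14,-0.03,-0.12],26],
    [[0,0,0],[0,0,0],26],
    [[0,0,0],[0,0,0],26],
  ],
)

```text
time_s: 10.07
tcp_pos: [0.5807, 0.101, 0.0957]
orientation: [0.346, -0.421, 0.652, -0.527]
wrist_force: [0.4, -0.1, 0.1]
width: 0.0259
```

```bash
python3 p2.py 0 .06 .044 -90 g; python3 -c "
from h import *
print(RM[:,1]*30/40)"
```

```text
t 10.07 tcp [0.5807 0.101  0.0957] w 0.0259 F [ 0.4 -0.1  0.1]
 turn units [ 0.05 -0.22  0.01]  shift units [-0.133 -0.064 -0.071] mm [-5.3 -2.6 -2.9]
[ 5.5 63.6 44.6]
[0.15337204 0.73415054 0.        ]
```

View pics/side_g.png

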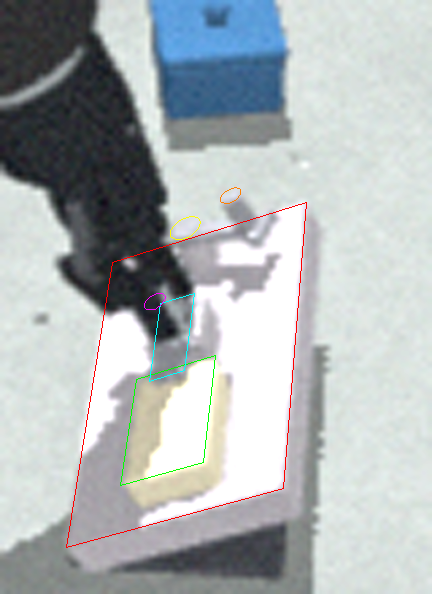

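```bash
python3 -c "
from h import *
s=state();print(s['q'].round(3),s['tau'].round(2),s['torque'].round(2))"
```

```text
[ 0.255  0.197 -1.016  1.666 -0.189 -0.521] [-0.000e+00 -3.505e+01  1.897e+01 -3.000e-02 -6.700e-01 -0.000e+00] [ 0.27  1.26 -0.05]
```

View pics/top_g.png

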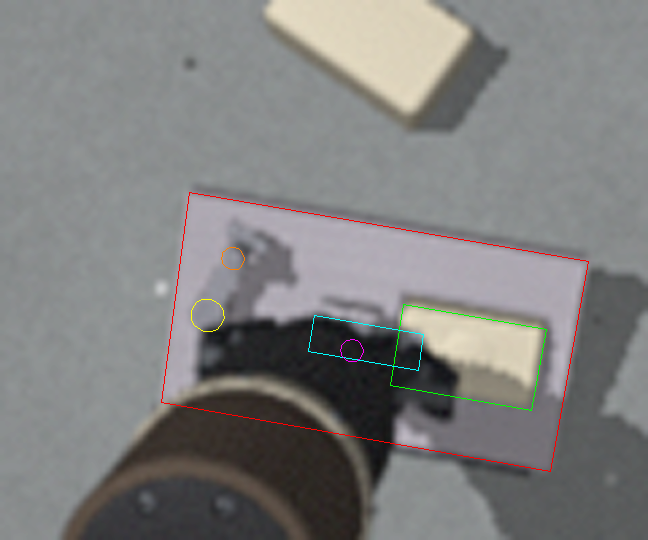

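Emit:
apply_moves(
  steps=[
    [[0.17,0.8,0],[0,0,0.05],26],
    [[0.17,0.8,0],[0,0,0.05],26],
    [[0.17,0.8,0],[0,0,0],26],
    [[0,0,0],[0,0,0],26],
    [[0,0,0],[0,0,0],26],
  ],
)

```text
time_s: 10.8
tcp_pos: [0.6123, 0.0845, 0.1158]
orientation: [0.362, -0.434, 0.648, -0.51]
wrist_force: [-0.5, -0.0, -0.1]
width: 0.0262
```

```bash
cat >> h.py <<'E'
def tl(phi,lean):  # tool with tilt lean (deg) instead of 25
    M=(R.from_euler('z',YAW)*R.from_euler('y',-lean,degrees=True)).as_matrix()
    x=M@[np.cos(phi),np.sin(phi),0]; y=-M[:,2]; return np.c_[x,y,np.cross(x,y)]
E
cat > p3.py <<'E'
from h import *
import sys,json
x,y,z,phi,lean=map(float,sys.argv[1:6])
plan(m2w(x,y,z),tl(np.radians(phi),lean))
s=state()
print(((s["tcp_pos"]-CAV)@RM*1e3).round(1),s["q"].round(3))
open("log.jsonl","a").write(json.dumps([s["q"].tolist(),s["tcp_pos"].tolist(),s["orientation"].tolist()])+"\n")
if len(sys.argv)>6:
  from ov import overlay
  for n,b in dict(side=(290,130,370,240),top=(240,130,360,230)).items():
    p,d=camera(n); overlay(n,p,f"pics/{n}_{sys.argv[6]}.png",b,k=5.4,key=1.25)
E
python3 p3.py 0 .06 .046 -90 13
```

```text
t 10.8 tcp [0.6123 0.0845 0.1158] w 0.0262 F [-0.5 -0.  -0.1]
 turn units [0.65 1.53 0.13]  shift units [-0.945  0.353 -0.527] mm [-37.8  14.1 -21.1]
[45.  53.9 48.3] [ 0.498  0.23  -0.837  0.849 -0.349  0.076]
```

Emit:
apply_moves(
  steps=[
    [[0,0,0],[-0.1,0,0.4],26],
    [[0,0,0],[-0.1,0,0.4],26],
    [[0,0,0],[0,0,0],26],
    [[0,0,0],[0,0,0],26],
  ],
)

```text
time_s: 11.3
tcp_pos: [0.604, 0.0831, 0.1474]
orientation: [0.362, -0.435, 0.649, -0.509]
wrist_force: [-0.7, -0.2, -0.3]
width: 0.0259
```

```bash
python3 p3.py 0 .06 .08 -90 8 h
```

```text
t 11.3 tcp [0.604  0.0831 0.1474] w 0.0259 F [-0.7 -0.2 -0.3]
 turn units [0.86 2.5  0.14]  shift units [-1.089  0.459 -0.547] mm [-43.6  18.4 -21.9]
[51.3 50.9 80.2] [ 0.552  0.181 -0.779  0.673 -0.448  0.213]
```

View pics/side_h.png

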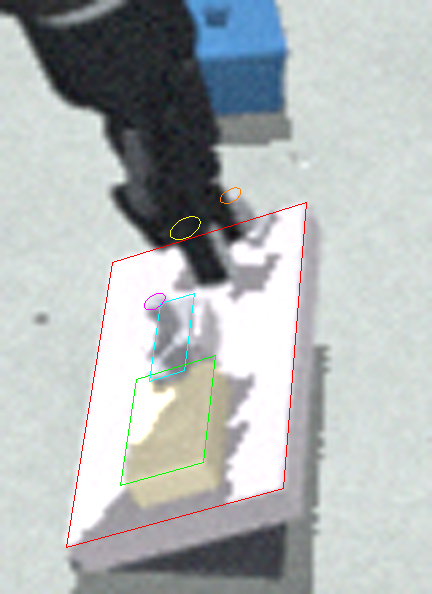

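View pics/top_h.png

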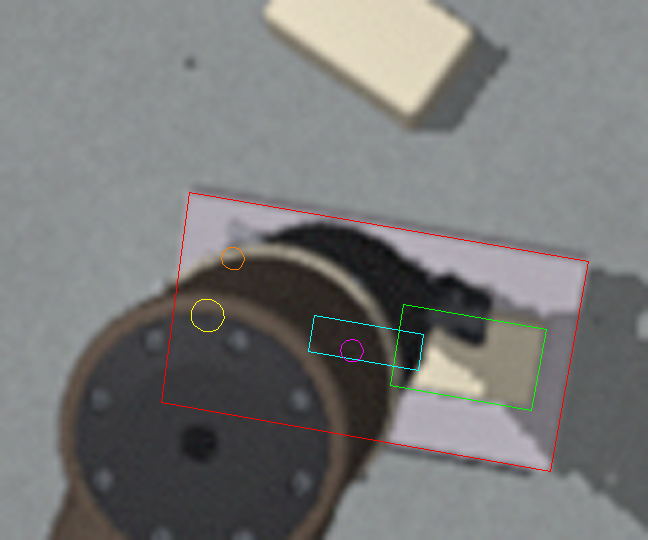

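```bash
cat > fk.py <<'E'
from h import *
import json,itertools
from scipy.optimize import least_squares
D=[[[1.61407861,.359387233,.011047,-.00039,-1.224087,-.2880947],[.16350577,.65442037,.24735],[.43561211,-.55694438,.55773181,-.43473011]],
[[.255,.197,-1.016,1.666,-.189,-.521],[.5807,.101,.0957],[.346,-.421,.652,-.527]]]
D+=[json.loads(l) for l in open("log.jsonl")]
def rots(q,s):
    E=lambda a,v:R.from_euler(a,v)
    A=E('z',q[0])*E('y',q[1]+s[0]*q[2]); 
    return A, A*E('x',s[1]*q[3])*E('y',s[2]*q[4])*E('x',s[3]*q[5])
if __name__=="__main__":
  for s in itertools.product([-1,1],repeat=4):
    Rt=[rots(q,s)[1].inv()*R.from_quat(o) for q,p,o in D]
    e=max((Rt[0].inv()*r).magnitude() for r in Rt)
    if e<.3: print(s,np.degrees(e),Rt[0].as_matrix().round(3))
E
python3 fk.py
```

```text
(-1, -1, -1, -1) 0.019170965685339988 [[-0.  1.  0.]
 [ 0.  0. -1.]
 [-1. -0. -0.]]
```

```bash
cat >> fk.py <<'E'
S=(-1,-1,-1,-1)
RT=np.array([[0,1,0],[0,0,-1],[-1,0,0.]])
def fk(q,prm):
    r0,h,L1,o,L2,tx,ty,tz=prm
    A,F=rots(q,S); z1=R.from_euler('z',q[0])
    w=z1.apply([r0,0,h])+(z1*R.from_euler('y',q[1])).apply([0,0,L1])+A.apply([L2,0,o])
    return w+F.apply([tx,ty,tz]), F.as_matrix()@RT
def fit():
    best=None
    for x0 in ([0,.35,.4,0,.4,.3,0,0],[0.1,.4,.4,.05,.4,.3,.1,0.1]):
        r=least_squares(lambda x:np.concatenate([fk(q,x)[0]-p for q,p,o in D]+[1e-5*(x-np.array(x0))]),x0)
        if best is None or r.cost<best.cost: best=r
    return best
if __name__=="__main__":
    r=fit();print(r.x.round(4),np.abs(r.fun[:3*len(D)]).max(),len(D)); np.save("prm.npy",r.x)
E
python3 fk.py
```

```text
(-1, -1, -1, -1) 0.019170965685339988 [[-0.  1.  0.]
 [ 0.  0. -1.]
 [-1. -0. -0.]]
[-0.7122  0.4567  1.5119  0.036   0.5948  1.455  -0.1082  0.2971] 0.015912065327397862 4
```

Emit:
apply_moves(
  steps=[
    [[0,0.8,0],[-0.4,0,0.8],26],
    [[0,0.8,0],[-0.4,0,0.8],26],
    [[0,0.8,0],[-0.4,0,0.3],26],
    [[0,0,0],[0,0,0],26],
  ],
)

```text
time_s: 11.9
tcp_pos: [0.5574, 0.0839, 0.2245]
orientation: [0.426, -0.486, 0.608, -0.461]
wrist_force: [-0.3, -0.3, -0.4]
width: 0.0258
```

```bash
python3 p3.py 0 .06 .08 -90 8
```

```text
t 11.9 tcp [0.5574 0.0839 0.2245] w 0.0258 F [-0.3 -0.3 -0.4]
 turn units [0.85 0.13 0.07]  shift units [ 0.076  0.439 -2.476] mm [  3.   17.6 -99. ]
[ 42.4  42.2 169.5] [ 0.604  0.124 -0.456  0.21  -0.938  0.64 ]
```

Emit:
apply_moves(
  steps=[
    [[0.9,0,0],[0,0.5,0.3],26],
    [[0.9,0,0],[0,0.5,0.3],26],
    [[0.9,0,0],[0,0.5,0.3],26],
    [[0,0,0],[0,0,0],26],
  ],
)

```text
time_s: 12.4
tcp_pos: [0.5568, 0.1428, 0.2592]
orientation: [-0.37, 0.554, -0.547, 0.508]
wrist_force: [-0.2, 0.2, 1.0]
width: 0.0263
```

```bash
python3 p3.py 0 .06 .08 -90 8
```

```text
t 12.4 tcp [0.5568 0.1428 0.2592] w 0.0263 F [-0.2  0.2  1. ]
 turn units [-1.83  0.11  0.09]  shift units [ 0.091 -1.033 -3.343] mm [   3.6  -41.3 -133.7]
[ 45.6  99.7 206.3] [ 0.572  0.089 -0.317 -0.035 -0.971  0.791]
```

Emit:
apply_moves(
  steps=[
    [[0,0,-0.9],[0,-0.6,0],26],
    [[0,0,-0.9],[0,-0.6,0],26],
    [[-0.9,0,-0.9],[0,-0.6,0],26],
    [[-0.9,0,-0.9],[0,-0.6,0],26],
    [[0,0,0],[0,0,0],26],
  ],
)

```text
time_s: 13.02
tcp_pos: [0.5553, 0.0467, 0.2577]
orientation: [0.316, -0.556, 0.663, -0.388]
wrist_force: [0.5, -0.2, 0.3]
width: 0.0258
```

```bash
python3 p3.py 0 .06 .08 -90 8; python3 fk.py
```

```text
t 13.03 tcp [0.5553 0.0467 0.2577] w 0.0258 F [ 0.5 -0.2  0.3]
 turn units [0.03 0.51 3.62]  shift units [ 0.129  1.369 -3.304] mm [   5.1   54.8 -132.1]
[ 61.4   5.3 197.2] [ 0.534  0.07  -0.428  0.183 -0.979  0.419]
(-1, -1, -1, -1) 0.019170965685339988 [[-0.  1.  0.]
 [ 0.  0. -1.]
 [-1. -0. -0.]]
[-0.1419 -0.5604  1.221   0.0442  0.4182  0.2729 -0.2191 -0.0057] 0.09965572498684898 7
```

```bash
cat > fk2.py <<'E'
from fk import *
def fk(q,p):
    r0,d,h,L1,L1x,o,L2,by,bz,cz,tx,ty,tz=p
    E=lambda a,v:R.from_euler(a,v)
    z1=E('z',q[0]);A1=z1*E('y',q[1]);A=z1*E('y',q[1]-q[2]);B=A*E('x',-q[3]);Cc=B*E('y',-q[4]);F=Cc*E('x',-q[5])
    return z1.apply([r0,d,h])+A1.apply([L1x,0,L1])+A.apply([L2,0,o])+B.apply([0,by,bz])+Cc.apply([0,0,cz])+F.apply([tx,ty,tz]),F.as_matrix()@RT
x0=np.array([0,0,.35,.4,0,0,.4,0,0,0,.3,0,0])
f=lambda x,reg:np.concatenate([fk(q,x)[0]-p for q,p,o in D]+[reg*(x-x0)])
def solve(reg=1e-3): return least_squares(lambda x:f(x,reg),x0)
if __name__=="__main__":
    for reg in(1e-2,1e-3,1e-4): 
        r=solve(reg);print(r.x.round(3),np.abs(f(r.x,0)).max())
    np.set_printoptions(suppress=True); print(f(r.x,0).reshape(-1,3)[:len(D)].round(4)) if 0 else None
E
python3 fk2.py
```

```text
[ 0.001 -0.001  0.202  0.598  0.001 -0.     0.462 -0.192  0.    -0.
  0.357  0.001  0.   ] 0.00022392547073356306
[ 0.    -0.     0.198  0.602  0.     0.     0.463 -0.191  0.    -0.
  0.356  0.    -0.   ] 6.183423663304322e-05
[ 0.    -0.     0.198  0.602  0.     0.     0.463 -0.191  0.    -0.
  0.356  0.    -0.   ] 6.197792378588585e-05
```

```bash
cat > ik.py <<'E'
from fk2 import *
PR=np.array([0,0,.198,.602,0,0,.463,-.191,0,0,.356,0,0]); PR=solve(1e-4).x
LO=np.array([-3.07,-1.43,-1.02,-3.03,-3.05,-3.03]);HI=np.array([3.07,2.12,1.25,1.67,0,3.03])
def ik(p,Rt,seeds):
    def e(q):
        a,b=fk(q,PR); return np.r_[(a-p)*3,(R.from_matrix(b@Rt.T)).as_rotvec()]
    out=[]
    for s in seeds:
        r=least_squares(e,np.clip(s,LO+.01,HI-.01),bounds=(LO,HI))
        if r.cost<1e-8 and not any(np.abs(r.x-o).max()<.02 for o in out): out.append(r.x)
    return out
rng=np.random.default_rng(1)
def seeds(n=25):
    q=state()["q"]; return [q]+[np.array([rng.uniform(-1,1.2),rng.uniform(-.3,.9),rng.uniform(-1,.5),rng.uniform(-3,1.6),rng.uniform(-2,0),rng.uniform(-3,3)]) for _ in range(n)]
def show(name,p,Rt):
    S=ik(p,Rt,seeds()); print(name)
    for q in S: print("   ",q.round(2),"margin",np.minimum(q-LO,HI-q).min().round(2))
E
python3 - <<'E'
from ik import *
for phi in(0,180):
  for z in(.02,.06,.12): show(f"soap {phi} {z}",m2w(0,0,z),tool(np.radians(phi)))
for lean in (25,15,0):
  for y in (.06,.09): show(f"bolt lean{lean} y{y} phi-90",m2w(0,y,.046),tl(np.radians(-90),lean))
E
```

```text
soap 0 0.02
soap 0 0.06
soap 0 0.12
soap 180 0.02
soap 180 0.06
soap 180 0.12
bolt lean25 y0.06 phi-90
bolt lean25 y0.09 phi-90
bolt lean15 y0.06 phi-90
    [ 0.59  0.24 -0.76  0.46 -0.43  0.37] margin 0.26
bolt lean15 y0.09 phi-90
    [ 0.63  0.26 -0.73  0.46 -0.44  0.32] margin 0.29
bolt lean0 y0.06 phi-90
    [ 0.51  0.35 -0.39 -0.   -0.83  0.86] margin 0.63
bolt lean0 y0.09 phi-90
    [ 0.55  0.37 -0.36 -0.   -0.84  0.82] margin 0.66
```

```bash
python3 - <<'E'
from ik import *
def best(p,Rt,n=120):
    def e(q):
        a,b=fk(q,PR); return np.r_[(a-p)*3,(R.from_matrix(b@Rt.T)).as_rotvec()]
    rs=sorted((least_squares(e,np.clip(s,LO+.01,HI-.01),bounds=(LO,HI),max_nfev=200) for s in seeds(n)),key=lambda r:r.cost)
    r=rs[0]; print(r.cost, r.x.round(3), e(r.x).round(4))
    return r
for phi in(0,180):
  for z in (.02,.06): best(m2w(0,0,z),tool(np.radians(phi)),60)
for lean in (23,21,19,17): print(lean); best(m2w(0,0,.02),tl(np.radians(180),lean),40)
E
```

```text
0.002867109084517992 [ 0.123  0.213 -1.02   1.67  -0.142  1.162] [ 0.0267  0.0074  0.0305 -0.0083  0.0623 -0.0097]
0.0014646308624937736 [ 0.335  0.131 -1.02   1.187 -0.223  1.455] [ 0.0169  0.0037  0.0235  0.0006  0.0454 -0.0041]
0.0028681848480722107 [ 0.123  0.213 -1.02   1.67  -0.142 -1.979] [ 0.0267  0.0074  0.0305 -0.0083  0.0623 -0.0097]
0.0014650019865377394 [ 0.335  0.131 -1.02   1.187 -0.223 -1.686] [ 0.0169  0.0037  0.0235  0.0006  0.0454 -0.0041]
23
0.0011906160340320615 [ 0.111  0.219 -1.02   1.67  -0.125 -1.969] [ 0.023   0.0045  0.0174 -0.0044  0.0385 -0.0052]
21
0.000302256949989089 [ 0.1    0.225 -1.02   1.67  -0.108 -1.959] [ 0.0192  0.0021  0.0041 -0.0008  0.0145 -0.0014]
19
5.790895292516403e-30 [ 0.211  0.224 -1.017  1.381 -0.135 -1.776] [-0.  0. -0.  0.  0. -0.]
17
5.965199484816896e-31 [ 0.404  0.243 -0.923  0.819 -0.231 -1.395] [-0. -0.  0.  0.  0. -0.]
```

```bash
cat >> ik.py <<'E'
def tta(phi,alpha,lean=25):  # tilt about the jaw axis when phi=0/180: fingers lean in y-z
    M=(R.from_euler('z',YAW)*R.from_euler('y',-lean,degrees=True)*R.from_euler('x',alpha)).as_matrix()
    x=M@[np.cos(phi),np.sin(phi),0]; y=-M[:,2]; return np.c_[x,y,np.cross(x,y)]
E
python3 - <<'E'
from ik import *
for a in range(-30,31,6):
    show(f"alpha {a}",m2w(0,0,.02),tta(np.pi,np.radians(a)))
# unlimited
LO[:]=-3.3;HI[:]=3.3
print("nolimits");show("0",m2w(0,0,.02),tool(np.pi))
E
```

```text
alpha -30
    [ 0.64  0.41 -0.88  1.06 -0.77 -1.92] margin 0.14
alpha -24
    [ 0.56  0.35 -0.94  1.18 -0.65 -1.95] margin 0.08
alpha -18
    [ 0.45  0.3  -0.99  1.34 -0.53 -2.  ] margin 0.03
alpha -12
alpha -6
alpha 0
alpha 6
alpha 12
alpha 18
    [ 0.35  0.23 -0.68 -0.35 -0.14 -0.15] margin 0.14
alpha 24
    [ 0.15  0.25 -0.51 -0.77 -0.36  0.4 ] margin 0.36
alpha 30
    [-0.    0.28 -0.44 -0.97 -0.53  0.7 ] margin 0.53
nolimits
0
    [-0.26  1.99 -2.22 -2.75 -3.08 -2.7 ] margin 0.22
```

```bash
python3 - <<'E'
from ik import *
for z in(.1,.046): 
  for y in (.06,.0925): show(f"bolt {z} {y}",m2w(.0026,y,z),tl(np.radians(-90),10))
for a in (15,18,20,22): 
  for z in (.0215,.06,.12): show(f"soap a{a} z{z}",m2w(0,-.0045,z),tta(np.pi,np.radians(a)))
dy=np.radians(13.5)
for k in (0,np.pi):
  M=R.from_euler('z',dy+k)*R.from_euler('x',20,degrees=True); M=M.as_matrix(); Rt=np.c_[-M[:,0],-M[:,2],np.cross(-M[:,0],-M[:,2])]
  for z in (.04,.12): show(f"place k{k} {z}",np.array([.4915,-.24,z]),Rt)
plan(m2w(.0026,.06,.1),tl(np.radians(-90),10))
E
```

```text
bolt 0.1 0.06
    [ 0.61  0.19 -0.58  0.2  -0.69  0.61] margin 0.44
bolt 0.1 0.0925
    [ 0.65  0.21 -0.55  0.2  -0.7   0.56] margin 0.47
bolt 0.046 0.06
    [ 0.57  0.28 -0.6   0.23 -0.58  0.61] margin 0.42
bolt 0.046 0.0925
    [ 0.62  0.3  -0.57  0.23 -0.59  0.56] margin 0.45
soap a15 z0.0215
soap a15 z0.06
soap a15 z0.12
    [ 0.47 -0.02 -0.92  0.3  -0.18 -0.89] margin 0.1
soap a18 z0.0215
    [ 0.34  0.23 -0.67 -0.37 -0.15 -0.13] margin 0.15
soap a18 z0.06
    [ 0.39  0.13 -0.75 -0.19 -0.16 -0.35] margin 0.16
soap a18 z0.12
    [ 0.45 -0.01 -0.81 -0.01 -0.25 -0.57] margin 0.21
soap a20 z0.0215
    [ 0.27  0.23 -0.6  -0.55 -0.24  0.1 ] margin 0.24
soap a20 z0.06
    [ 0.33  0.14 -0.66 -0.39 -0.24 -0.1 ] margin 0.24
soap a20 z0.12
    [ 0.4  -0.01 -0.74 -0.18 -0.3  -0.37] margin 0.28
soap a22 z0.0215
    [ 0.21  0.24 -0.55 -0.67 -0.31  0.27] margin 0.31
soap a22 z0.06
    [ 0.26  0.15 -0.6  -0.54 -0.31  0.09] margin 0.31
soap a22 z0.12
    [ 0.35  0.   -0.67 -0.34 -0.35 -0.18] margin 0.35
place k0 0.04
    [-0.31  0.51 -0.2  -0.34 -1.08  0.74] margin 0.82
place k0 0.12
    [-0.31  0.41 -0.14 -0.32 -1.22  0.69] margin 0.88
place k3.141592653589793 0.04
    [-0.08  0.3  -0.99  1.13 -0.37  2.38] margin 0.03
place k3.141592653589793 0.12
    [ 0.07  0.19 -0.83  0.65 -0.59  2.75] margin 0.19
t 13.03 tcp [0.5553 0.0467 0.2577] w 0.0258 F [ 0.5 -0.2  0.3]
 turn units [-0.11  0.13  3.62]  shift units [-0.02   1.4   -2.823] mm [  -0.8   56.  -112.9]
```

Emit:
apply_moves(
  steps=[
    [[-0.02,0.03,0.6],[0,0.28,-0.4],26],
    [[-0.02,0.03,0.6],[0,0.28,-0.4],26],
    [[-0.02,0.03,0.6],[0,0.28,-0.4],26],
    [[-0.02,0.02,0.6],[0,0.28,-0.4],26],
    [[-0.02,0.02,0.6],[0,0.28,-0.4],26],
    [[0,0,0.6],[0,0,-0.4],26],
    [[0,0,0],[0,0,-0.4],26],
    [[0,0,0],[0,0,0],26],
    [[0,0,0],[0,0,0],26],
  ],
)

```text
time_s: 14.15
tcp_pos: [0.5564, 0.104, 0.148]
orientation: [0.403, -0.5, 0.594, -0.484]
wrist_force: [-0.4, -0.2, 0.1]
width: 0.0262
```

```bash
python3 p3.py .0026 .06 .046 -90 10 i
```

```text
t 14.15 tcp [0.5564 0.104  0.148 ] w 0.0262 F [-0.4 -0.2  0.1]
 turn units [-0.06  0.02  0.02]  shift units [ 0.51  -0.147 -1.304] mm [ 20.4  -5.9 -52.2]
[  5.5  61.6 102.2] [ 0.607  0.184 -0.573  0.193 -0.699  0.615]
```

View pics/side_i.png

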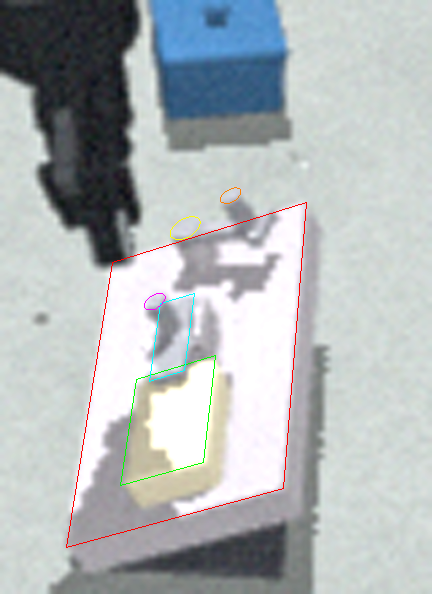

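Emit:
apply_moves(
  steps=[
    [[0,0,0],[0.12,-0.03,-0.26],26],
    [[0,0,0],[0.1,-0.03,-0.26],26],
    [[0,0,0],[0.1,-0.03,-0.26],26],
    [[0,0,0],[0.1,-0.03,-0.26],26],
    [[0,0,0],[0.09,-0.03,-0.26],26],
    [[0,0,0],[0,0,0],26],
    [[0,0,0],[0,0,0],26],
  ],
)

```text
time_s: 15.12
tcp_pos: [0.5766, 0.0978, 0.0958]
orientation: [0.403, -0.5, 0.594, -0.484]
wrist_force: [0.6, 0.3, 0.1]
width: 0.0262
```

```bash
python3 p3.py .0026 .06 .046 -90 10 j
```

```text
t 15.12 tcp [0.5766 0.0978 0.0958] w 0.0262 F [0.6 0.3 0.1]
 turn units [-0.05  0.01  0.02]  shift units [0.004 0.007 0.001] mm [0.2 0.3 0. ]
[ 2.5 59.7 46. ] [ 0.571  0.278 -0.602  0.221 -0.573  0.612]
```

View pics/side_j.png

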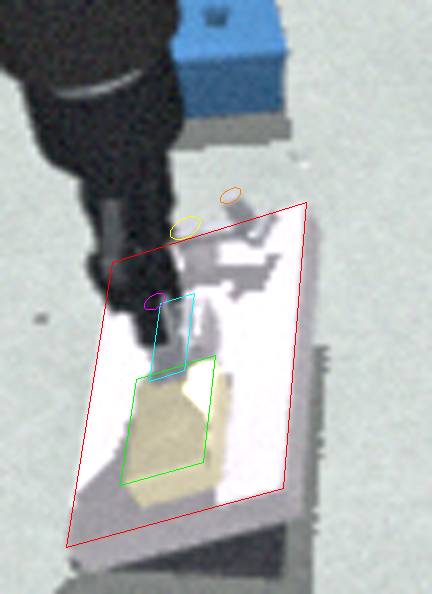

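Emit:
apply_moves(
  steps=[
    [[0,0,0],[0,0,0],16],
    [[0,0,0],[0,0,0],16],
    [[0,0,0],[0.024,0.12,0],16],
    [[0,0,0],[0.025,0.12,0],16],
    [[0,0,0],[0.025,0.12,0],16],
    [[0,0,0],[0.025,0.12,0],16],
    [[0,0,0],[0.025,0.12,0],16],
    [[0,0,0],[0.025,0.12,0],16],
  ],
)

```text
time_s: 16.23
tcp_pos: [0.5825, 0.1269, 0.0957]
orientation: [0.403, -0.5, 0.594, -0.484]
wrist_force: [-0.3, -1.5, 1.1]
width: 0.0161
```

```bash
python3 p3.py .0026 .0925 .046 -90 10
```

```text
t 16.23 tcp [0.5825 0.1269 0.0957] w 0.0161 F [-0.3 -1.5  1.1]
 turn units [-0.05  0.01  0.02]  shift units [0.023 0.075 0.003] mm [0.9 3.  0.1]
[ 2.3 89.4 46. ] [ 0.612  0.296 -0.577  0.226 -0.586  0.568]
```

Emit:
apply_moves(
  steps=[
    [[0,0,0],[0.01,0.04,0],16],
    [[0,0,0],[0.005,0.03,0],16],
    [[0,0,0],[0,0,0],16],
  ],
)

```text
time_s: 16.6
tcp_pos: [0.5832, 0.1295, 0.0957]
orientation: [0.403, -0.5, 0.594, -0.484]
wrist_force: [-1.4, -0.2, -0.2]
width: 0.016
```

```bash
python3 p3.py .0026 .0925 .046 -90 10
```

```text
t 16.6 tcp [0.5832 0.1295 0.0957] w 0.016 F [-1.4 -0.2 -0.2]
 turn units [-0.06  0.02  0.02]  shift units [0.007 0.009 0.003] mm [0.3 0.4 0.1]
[ 2.4 92.1 46. ] [ 0.616  0.298 -0.575  0.226 -0.587  0.565]
```

Emit:
apply_moves(
  steps=[
    [[0,0,0],[0.005,0.025,0],16],
    [[0,0,0],[0.0,0.0,0],16],
  ],
)

```text
time_s: 16.85
tcp_pos: [0.5833, 0.1304, 0.0957]
orientation: [0.403, -0.5, 0.594, -0.484]
wrist_force: [-0.1, -0.8, 0.6]
width: 0.0157
```

Emit:
apply_moves(
  steps=[
    [[0,0,0],[0.005,0.025,0],16],
    [[0,0,0],[0.0,0.0,0],16],
  ],
)

```text
time_s: 17.1
tcp_pos: [0.5833, 0.1307, 0.0956]
orientation: [0.404, -0.5, 0.594, -0.483]
wrist_force: [0.8, -4.9, 0.8]
width: 0.0162
```

```bash
python3 p3.py .0026 .0925 .046 -90 10
```

```text
t 17.1 tcp [0.5833 0.1307 0.0956] w 0.0162 F [ 0.8 -4.9  0.8]
 turn units [-0.04  0.01  0.03]  shift units [ 0.003 -0.021  0.004] mm [ 0.1 -0.8  0.1]
[ 2.3 93.3 46. ] [ 0.618  0.299 -0.573  0.227 -0.589  0.562]
```

Emit:
apply_moves(
  steps=[
    [[0,0,0],[0.005,0.025,0],16],
    [[0,0,0],[0.0,0.0,0],16],
  ],
)

```text
time_s: 17.35
tcp_pos: [0.5833, 0.1309, 0.0956]
orientation: [0.404, -0.5, 0.594, -0.483]
wrist_force: [1.6, -9.4, 2.1]
width: 0.0162
```

Emit:
apply_moves(
  steps=[
    [[0,0,0],[-0.01,-0.08,0],26],
    [[0,0,0],[0,0,0],26],
    [[0,0,0],[-0.1,0.02,0.25],26],
    [[0,0,0],[-0.15,0.04,0.4],26],
    [[0,0,0],[-0.2,0.04,0.45],26],
    [[0,0,0],[-0.2,0.04,0.45],26],
    [[0,0,0],[-0.2,0,0.45],26],
    [[0,0,0],[0,0,0],26],
  ],
)

```text
time_s: 18.35
tcp_pos: [0.5497, 0.1358, 0.178]
orientation: [0.402, -0.5, 0.594, -0.485]
wrist_force: [1.0, 0.1, 0.6]
width: 0.026
```

```bash
python3 p3.py .0026 .0925 .046 -90 10 k
python3 - <<'E'
from ik import *
plan(m2w(0,-.0045,.13),tta(np.pi,np.radians(22)))
E
```

```text
t 18.35 tcp [0.5497 0.1358 0.178 ] w 0.026 F [1.  0.1 0.6]
 turn units [-0.08  0.05  0.01]  shift units [ 0.844 -0.147 -2.054] mm [ 33.8  -5.9 -82.2]
[  6.3  91.3 134.9] [ 0.67   0.151 -0.532  0.187 -0.776  0.566]
t 18.45 tcp [0.5492 0.1351 0.176 ] w 0.026 F [ 0.1 -0.6 -0.3]
 turn units [  8.6   -0.63 -15.8 ]  shift units [-0.567 -2.311 -0.13 ] mm [-22.7 -92.4  -5.2]
```

View pics/side_k.png

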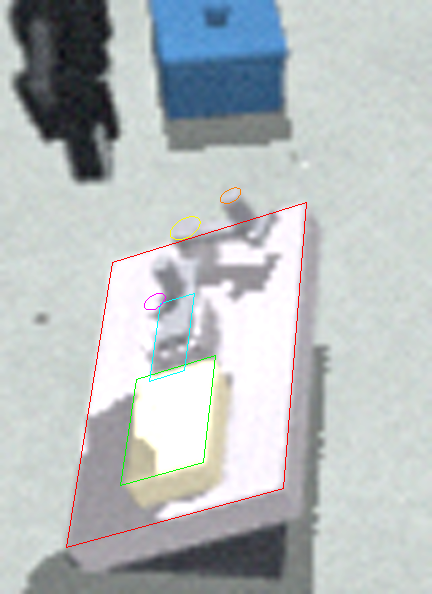

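View pics/top_k.png

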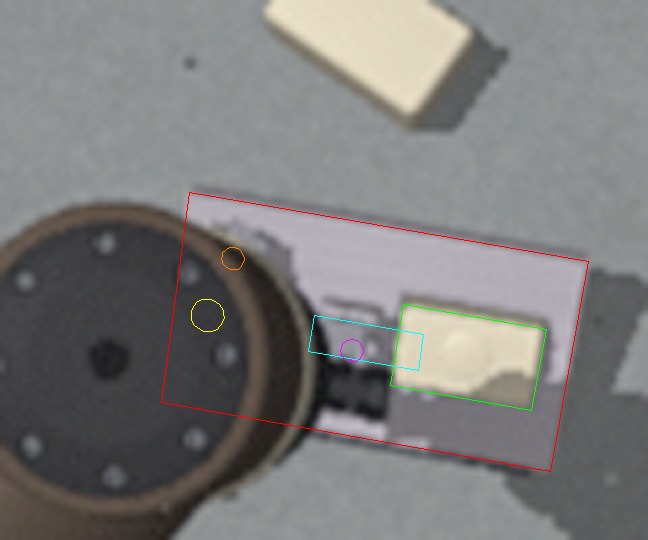

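Emit:
apply_moves(
  steps=[
    [[0.48,-0.035,-0.88],[-0.03,-0.13,0],72],
    [[0.48,-0.035,-0.88],[-0.03,-0.13,0],72],
    [[0.48,-0.035,-0.88],[-0.03,-0.13,0],72],
    [[0.48,-0.035,-0.88],[-0.03,-0.13,0],72],
    [[0.48,-0.035,-0.88],[-0.03,-0.13,0],72],
    [[0.48,-0.035,-0.88],[-0.03,-0.13,0],72],
    [[0.48,-0.035,-0.88],[-0.03,-0.13,0],72],
    [[0.48,-0.035,-0.88],[-0.03,-0.13,0],72],
    [[0.48,-0.035,-0.88],[-0.03,-0.13,0],72],
    [[0.48,-0.035,-0.88],[-0.03,-0.13,0],72],
    [[0.48,-0.035,-0.88],[-0.03,-0.13,0],72],
    [[0.48,-0.035,-0.88],[-0.03,-0.13,0],72],
  ],
)

```text
time_s: 19.95
tcp_pos: [0.5347, 0.072, 0.1748]
orientation: [-0.002, 0.745, -0.614, 0.261]
wrist_force: [-0.2, -0.4, -0.0]
width: 0.072
```

Emit:
apply_moves(
  steps=[
    [[0.48,-0.035,-0.88],[-0.03,-0.13,0],72],
    [[0.48,-0.035,-0.88],[-0.03,-0.13,0],72],
    [[0.48,-0.035,-0.88],[-0.03,-0.13,0],72],
    [[0.48,-0.035,-0.88],[-0.03,-0.13,0],72],
    [[0.48,-0.035,-0.88],[-0.03,-0.13,0],72],
    [[0.48,-0.035,-0.88],[-0.03,-0.13,0],72],
    [[0,0,0],[0,0,0],72],
    [[0,0,0],[0,0,0],72],
  ],
)

```text
time_s: 20.95
tcp_pos: [0.5279, 0.0413, 0.1755]
orientation: [0.205, 0.793, -0.561, 0.121]
wrist_force: [0.4, 1.2, 0.2]
width: 0.0719
```

```bash
cat > p4.py <<'E'
from ik import *
import sys
x,y,z=map(float,sys.argv[1:4])
plan(m2w(x,y,z),tta(np.pi,np.radians(22)))
s=state();print(((s["tcp_pos"]-CAV)@RM*1e3).round(1),s["q"].round(3),"Fm",(s["wrist_force"]@RM).round(1))
if len(sys.argv)>4:
  from ov import overlay
  for n,b in dict(side=(290,130,370,240),top=(240,130,360,230)).items():
    p,d=camera(n); overlay(n,p,f"pics/{n}_{sys.argv[4]}.png",b,k=5.4,key=1.25)
E
python3 p4.py 0 -.0045 .08 l
```

```text
t 20.95 tcp [0.5279 0.0413 0.1755] w 0.0719 F [0.4 1.2 0.2]
 turn units [-0.03  0.    0.03]  shift units [ 0.484 -0.072 -1.25 ] mm [ 19.4  -2.9 -50. ]
[  3.4  -5.6 133.6] [ 0.351 -0.025 -0.671 -0.308 -0.376 -0.219] Fm [0.2 1.3 0.1]
```

View pics/side_l.png

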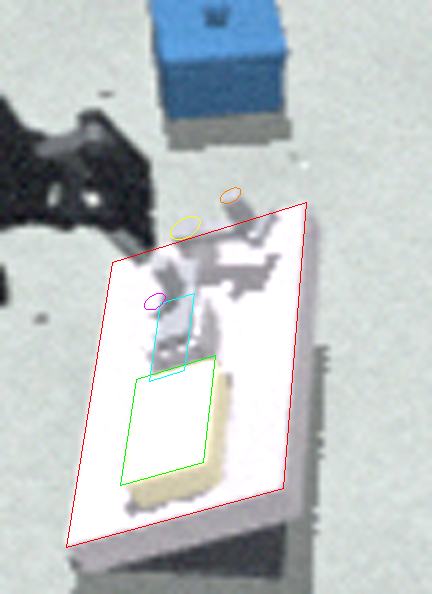

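View pics/top_l.png

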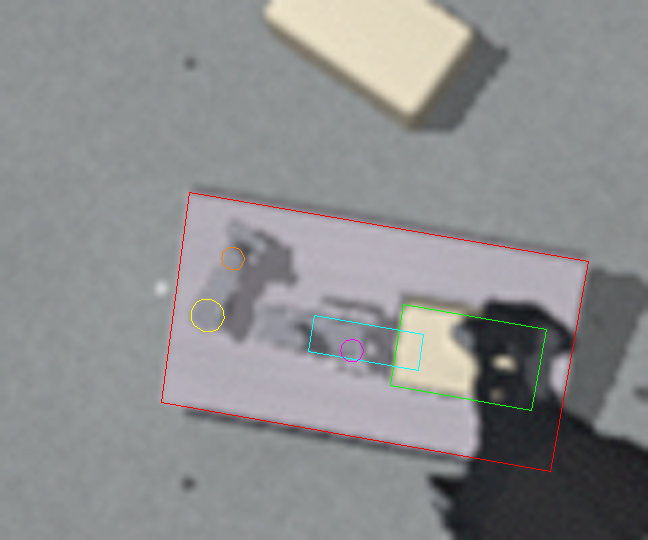

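Emit:
apply_moves(
  steps=[
    [[0,0,0],[0.1,-0.01,-0.25],72],
    [[0,0,0],[0.12,-0.02,-0.3],72],
    [[0,0,0],[0.12,-0.02,-0.3],72],
    [[0,0,0],[0.12,-0.02,-0.3],72],
    [[0,0,0],[0.12,-0.02,-0.3],72],
    [[0,0,0],[0.12,-0.02,-0.3],72],
    [[0,0,0],[0.12,-0.02,-0.3],72],
    [[0,0,0],[0,0,0],72],
    [[0,0,0],[0,0,0],72],
  ],
)

```text
time_s: 22.18
tcp_pos: [0.5606, 0.036, 0.0939]
orientation: [0.205, 0.793, -0.56, 0.121]
wrist_force: [-0.5, 0.5, 0.3]
width: 0.0721
```

```bash
python3 p4.py 0.0005 -.0045 .022 m
```

```text
t 22.18 tcp [0.5606 0.036  0.0939] w 0.0721 F [-0.5  0.5  0.3]
 turn units [-0.04  0.    0.04]  shift units [ 0.278 -0.069 -0.519] mm [ 11.1  -2.8 -20.8]
[-1.1 -4.1 45.6] [ 0.24   0.18  -0.581 -0.596 -0.308  0.162] Fm [-0.4  0.4  0.5]
```

View pics/side_m.png

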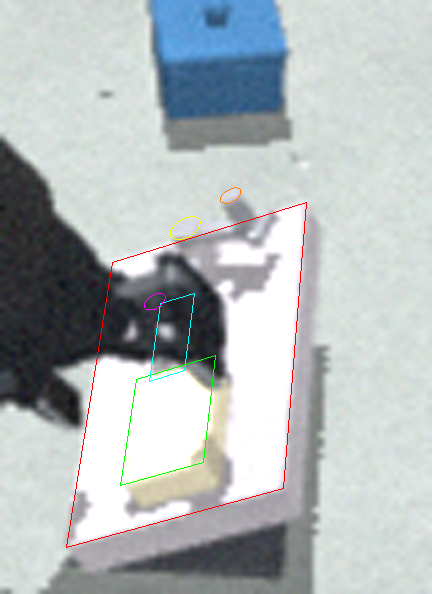

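View pics/top_m.png

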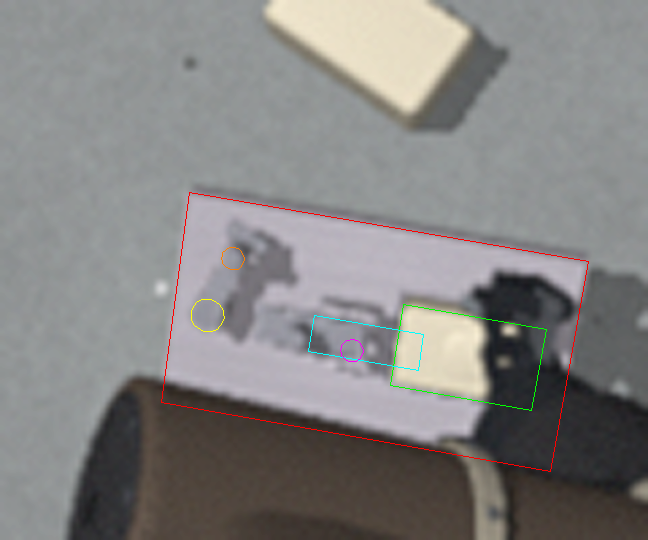

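Emit:
apply_moves(
  steps=[
    [[0,0,0],[0.09,-0.02,-0.17],72],
    [[0,0,0],[0.09,-0.02,-0.17],72],
    [[0,0,0],[0.08,-0.02,-0.13],72],
    [[0,0,0],[0.02,0,-0.04],72],
    [[0,0,0],[0,0,0],72],
    [[0,0,0],[0,0,0],72],
  ],
)

```text
time_s: 23.02
tcp_pos: [0.5716, 0.0336, 0.0734]
orientation: [0.205, 0.793, -0.56, 0.121]
wrist_force: [0.5, -0.0, 0.7]
width: 0.0719
```

```bash
python3 p4.py 0.0005 -.0045 .022 n
```

```text
t 23.02 tcp [0.5716 0.0336 0.0734] w 0.0719 F [ 0.5 -0.   0.7]
 turn units [-0.04  0.01  0.04]  shift units [ 0.001 -0.007 -0.006] mm [ 0.  -0.3 -0.2]
[ 0.5 -4.2 22.3] [ 0.203  0.235 -0.546 -0.675 -0.307  0.27 ] Fm [0.7 0.1 0.5]
```

View pics/side_n.png

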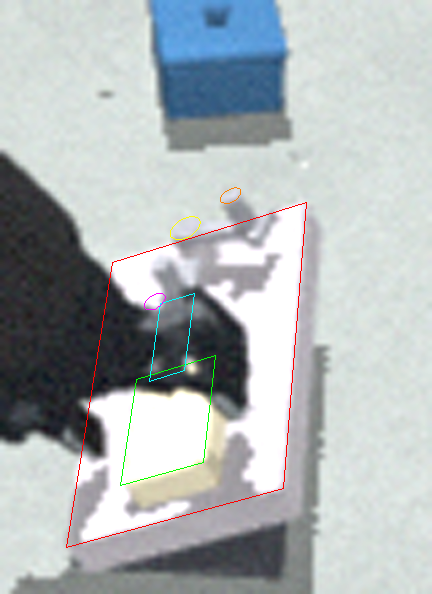

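Emit:
apply_moves(
  steps=[
    [[0,0,0],[0,0,0],60],
    [[0,0,0],[0,0,0],52],
    [[0,0,0],[0,0,0],49],
    [[0,0,0],[0,0,0],49],
  ],
)

```text
time_s: 23.62
tcp_pos: [0.5717, 0.0336, 0.0733]
orientation: [0.205, 0.793, -0.56, 0.121]
wrist_force: [0.7, -0.1, -0.5]
width: 0.0494
```

```bash
python3 p4.py 0.0005 -.0045 .022
```

```text
t 23.62 tcp [0.5717 0.0336 0.0733] w 0.0494 F [ 0.7 -0.1 -0.5]
 turn units [-0.04  0.    0.04]  shift units [-0.    -0.009 -0.004] mm [-0.  -0.3 -0.2]
[ 0.5 -4.2 22.2] [ 0.203  0.235 -0.546 -0.675 -0.307  0.27 ] Fm [ 0.5  0.  -0.7]
```

Emit:
apply_moves(
  steps=[
    [[0,0,0],[0,0,0],47.5],
    [[0,0,0],[0,0,0],47.5],
    [[0,0,0],[0,0,0],47.5],
  ],
)

```text
time_s: 24.0
tcp_pos: [0.5717, 0.0336, 0.0733]
orientation: [0.205, 0.793, -0.56, 0.121]
wrist_force: [0.1, 1.2, -0.3]
width: 0.0477
```

```bash
python3 p4.py 0.0005 -.0045 .022 o
```

```text
t 24.0 tcp [0.5717 0.0336 0.0733] w 0.0477 F [ 0.1  1.2 -0.3]
 turn units [-0.04  0.    0.04]  shift units [-0.    -0.008 -0.004] mm [-0.  -0.3 -0.1]
[ 0.5 -4.2 22.1] [ 0.203  0.235 -0.546 -0.675 -0.307  0.27 ] Fm [-0.2  1.2 -0.2]
```

View pics/side_o.png

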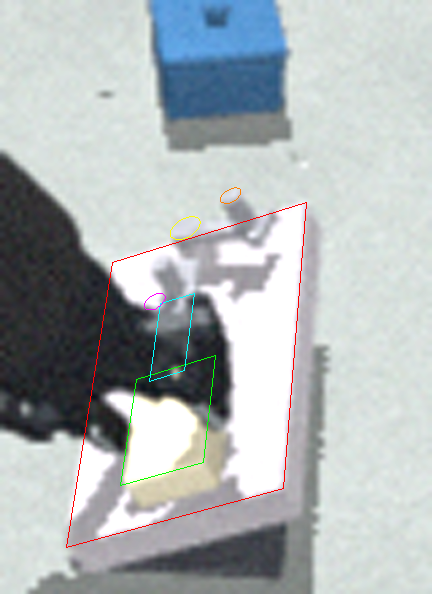

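Emit:
apply_moves(
  steps=[
    [[0,0,0],[0,0,0],46],
    [[0,0,0],[0,0,0],44],
    [[0,0,0],[0,0,0],40],
    [[0,0,0],[0,0,0],40],
    [[0,0,0],[0,0,0],40],
  ],
)

```text
time_s: 24.72
tcp_pos: [0.5714, 0.0335, 0.0736]
orientation: [0.205, 0.793, -0.56, 0.121]
wrist_force: [-5.2, -0.4, 6.2]
width: 0.044
```

```bash
python3 p4.py 0.0005 -.0045 .022
```

```text
t 24.73 tcp [0.5714 0.0335 0.0736] w 0.044 F [-5.2 -0.4  6.2]
 turn units [-0.05  0.01  0.04]  shift units [ 0.007 -0.006 -0.012] mm [ 0.3 -0.2 -0.5]
[ 0.4 -4.3 22.6] [ 0.203  0.234 -0.547 -0.675 -0.308  0.27 ] Fm [-1.9 -1.5  7.7]
```

```bash
python3 - <<'E'
from h import *
p,d=camera("side"); b=(300,185,350,235)
cv2.imwrite("pics/side_p.png",cv2.resize(p[b[1]:b[3],b[0]:b[2]],None,fx=11,fy=11,interpolation=cv2.INTER_CUBIC))
W=cloud("side",d);m=(W-CAV)@RM
q=m[b[1]:b[3],b[0]:b[2]]
np.set_printoptions(linewidth=250)
print((q[15:40,8:40,2]*1e3).round(0)[::1].astype(int))
E
```

```text
[[100  97  95  95  94  91  84  85  81  82  77  72  69  69  63  55  59  58  57  63  62  61  59  58  -6   0  -1  -4   1   3  -2   0]
 [ 92  91  92  91  87  81  83  82  79  79  73  71  67  67  63  59  56  53  51  49  55  55  53  51  52   0  -2   3   1  -1   0   3]
 [ 78  78  76  71   0  80  77  75  75  74  70  73  68  64  58  56  52  54  50  44  50  51  49  46  -5   0   1  -3  -3  -3  -1   1]
 [ 70  -2  -2  -2  -2  -1  -1  70  68  70  67  63  64  57  55  54  52  52  47  42  41  35  28  23  -3  -2  -2   1  -1  -4   0  -1]
 [ 43  41  37   1   0   1  -1  16  19  16  59  16  18  14  49  46  49  47  45  35  34  38  27  20   1  -3  -4   1  -1  -2  -1  -2]
 [ 46  43  34  33   3  -2   0  14  13  16  18  17  15  15  18  16  42  39  36  28  30  30  28  21  -3   0  -2  -1   0   5   1   2]
 [ 46  39  34  29  26  -3   1  15  16  17  15  17  20  18  18  19  38  36  32  32  23  21  20  17  -1  -4   2   0   1  -2  -3   0]
 [ 39  40  38  27  27  19  13  16  16  16  18  16  15  17  19  18  19  15  27  24  22  20  14  12   0  -2   2  -1  -1   0  -1   2]
 [ 46  36  35  26  23  22  15  16  19  18  19  15  1
[... 1475 characters left out ...]
  1  -4   0   0  -2  -2   2  -2   0  -2  -1]
 [  4  -1  -1  -1  -3  13   9  11   8  11   9   7   6   5   3   1   4   1   3   1  -5   1  -2   0  -2  -1   1  -1  -2  -1  -1   2]
 [ -1  -1   1   0  -1   1  10   7   7   4   4   2  -1   1  -1  -2  -3  -4  -1  -2   1  -1   1   1  -2  -1  -2   1   0   1   2  -3]
 [ -1   1   0  -1   1  -3   3   1   3   0  -1  -5  -3  -3   2   1   0   0   0   1  -1  -1   2   0  -3   2   0  -1  -1  -1  -4  -6]
 [ -2  -2   1   3   1   0  -3   2  -1   0   0   2   0  -2  -1  -4  -1  -1   0   1  -2  -1  -2   0   0  -5  -3  -5  -7  -8  -8  -7]
 [ -2  -3   0  -1   0  -1   0  -1   1  -2  -2  -2   0   1   0   1  -2   1  -1  -1  -4  -2  -2  -5  -6  -8  -9  -9 -10 -11 -10 -12]]
```

View pics/side_p.png

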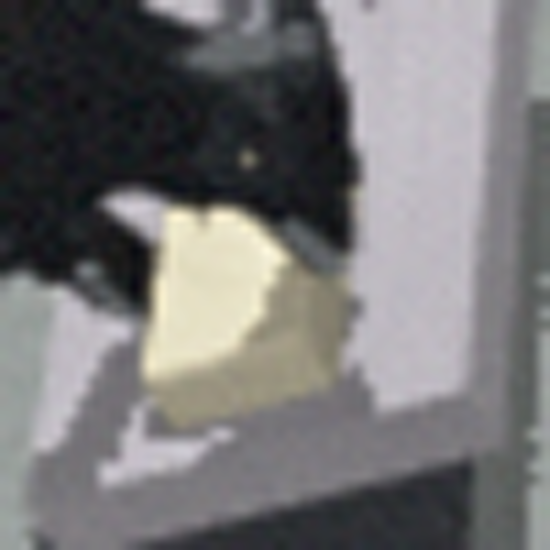

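Emit:
apply_moves(
  steps=[
    [[0,0,0],[0,0,0],56],
    [[0,0,0],[0,0,0],56],
    [[0,0,0],[0,0,0],56],
  ],
)

```text
time_s: 25.15
tcp_pos: [0.5718, 0.0336, 0.0732]
orientation: [0.205, 0.793, -0.56, 0.121]
wrist_force: [0.0, -1.1, 0.1]
width: 0.0559
```

```bash
python3 p4.py 0.0005 -.006 .0175
```

```text
t 25.15 tcp [0.5718 0.0336 0.0732] w 0.0559 F [ 0.  -1.1  0.1]
 turn units [-0.04  0.    0.04]  shift units [ 0.037 -0.055 -0.103] mm [ 1.5 -2.2 -4.1]
[ 0.5 -4.1 22. ] [ 0.203  0.236 -0.546 -0.675 -0.307  0.27 ] Fm [ 0.2 -1.  -0.1]
```

Emit:
apply_moves(
  steps=[
    [[0,0,0],[0.02,-0.03,-0.05],56],
    [[0,0,0],[0.02,-0.025,-0.05],56],
    [[0,0,0],[0,0,0],50],
    [[0,0,0],[0,0,0],48],
    [[0,0,0],[0,0,0],48],
  ],
)

```text
time_s: 25.78
tcp_pos: [0.5733, 0.0314, 0.0693]
orientation: [0.205, 0.793, -0.56, 0.121]
wrist_force: [0.1, -0.2, 0.3]
width: 0.048
```

```bash
python3 p4.py 0.0005 -.006 .0175
```

```text
t 25.77 tcp [0.5733 0.0314 0.0693] w 0.048 F [ 0.1 -0.2  0.3]
 turn units [-0.04  0.01  0.04]  shift units [-0.001  0.001 -0.007] mm [-0.1  0.  -0.3]
[ 0.7 -6.  17.7] [ 0.191  0.245 -0.539 -0.692 -0.311  0.298] Fm [ 0.3 -0.1  0.2]
```

Emit:
apply_moves(
  steps=[
    [[0,0,0],[0,0,0],46],
    [[0,0,0],[0,0,0],42],
    [[0,0,0],[0,0,0],38],
    [[0,0,0],[0,0,0],38],
    [[0,0,0],[0,0,0],38],
  ],
)

```text
time_s: 26.4
tcp_pos: [0.5729, 0.0313, 0.0696]
orientation: [0.205, 0.793, -0.56, 0.121]
wrist_force: [-4.5, -0.8, 4.5]
width: 0.0445
```

```bash
python3 p4.py 0.0005 -.006 .0175; python3 -c "
from h import *
print(RM[:,2]*10/40)"
```

```text
t 26.4 tcp [0.5729 0.0313 0.0696] w 0.0445 F [-4.5 -0.8  4.5]
 turn units [-0.05  0.    0.04]  shift units [ 0.008  0.002 -0.013] mm [ 0.3  0.1 -0.5]
[ 0.5 -6.1 18.1] [ 0.191  0.244 -0.539 -0.692 -0.311  0.298] Fm [-1.9 -1.7  5.9]
[-0.10342181  0.02160594  0.22657695]
```

Emit:
apply_moves(
  steps=[
    [[0,0,0],[-0.03,0.006,0.065],38],
    [[0,0,0],[-0.05,0.011,0.11],38],
    [[0,0,0],[-0.05,0.011,0.11],38],
    [[0,0,0],[-0.05,0.011,0.11],38],
    [[0,0,0],[0,0,0],38],
  ],
)

```text
time_s: 27.02
tcp_pos: [0.5661, 0.0332, 0.0857]
orientation: [0.205, 0.793, -0.56, 0.122]
wrist_force: [0.8, 0.9, -0.6]
width: 0.0443
```

```bash
python3 p4.py 0.0005 -.006 .0475 q
```

```text
t 27.02 tcp [0.5661 0.0332 0.0857] w 0.0443 F [ 0.8  0.9 -0.6]
 turn units [-0.05  0.01  0.04]  shift units [-0.131  0.021  0.265] mm [-5.2  0.8 10.6]
[ 0.8 -5.7 35.7] [ 0.218  0.204 -0.563 -0.633 -0.312  0.217] Fm [ 0.3  1.  -0.8]
```

View pics/side_q.png

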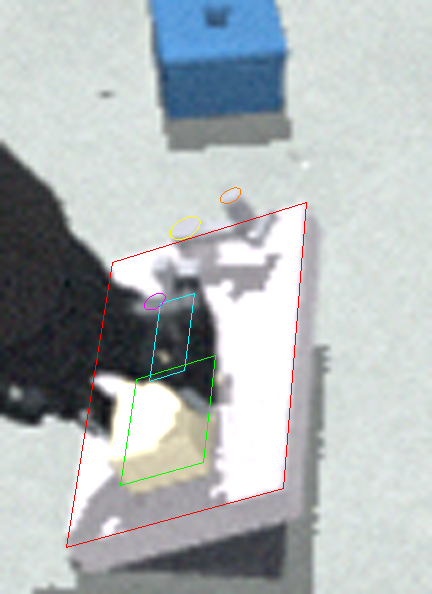

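The soap has risen with the gripper, about 18 mm so far. I'll keep lifting along the normal.

Emit:
apply_moves(
  steps=[
    [[0,0,0],[-0.1,0.02,0.22],38],
    [[0,0,0],[-0.1,0.02,0.22],38],
    [[0,0,0],[-0.1,0.02,0.22],38],
    [[0,0,0],[-0.1,0.02,0.22],38],
    [[0,0,0],[-0.1,0.02,0.22],38],
    [[0,0,0],[-0.1,0.02,0.22],38],
    [[0,0,0],[-0.1,0.02,0.22],38],
    [[0,0,0],[0,0,0],38],
  ],
)

```text
time_s: 28.12
tcp_pos: [0.5381, 0.0387, 0.1472]
orientation: [0.206, 0.793, -0.56, 0.122]
wrist_force: [0.0, -0.3, -0.9]
width: 0.0443
```

```bash
python3 - <<'E'
from ik import *
# dish refine from side + top rim/floor images
for n,b in dict(side=(265,275,340,340),top=(385,195,455,255)).items():
    p,d=camera(n); W=cloud(n,d)
    k=8;im=cv2.resize(p[b[1]:b[3],b[0]:b[2]],None,fx=k,fy=k,interpolation=cv2.INTER_CUBIC)
    M=R.from_euler('z',13.5,degrees=True).as_matrix();c=np.array([.4915,-.2405,0])
    for hx,hy,z,col in((.045,.06,.013,(0,0,255)),(.039,.054,.013,(0,255,0)),(.039,.054,.005,(255,0,0))):
        P=np.array([c+M@[sx*hx,sy*hy,z] for sx,sy in((-1,-1),(-1,1),(1,1),(1,-1))])
        q=(proj(n,P)-[b[0],b[1]]+.5)*k; cv2.polylines(im,[q.round().astype(np.int32)],True,col,1)
    cv2.imwrite(f"pics/{n}_dish.png",im)
    b2=dict(side=(250,120,370,240),top=(230,120,380,230))[n]
    cv2.imwrite(f"pics/{n}_r.png",cv2.resize(p[b2[1]:b2[3],b2[0]:b2[2]],None,fx=4.5,fy=4.5,interpolation=cv2.INTER_CUBIC))
s=state();print(s["tcp_pos"],s["width"],((s["tcp_pos"]-CAV)@RM*1e3).round(1),s["q"].round(2))
E
```

```text
[0.53808654 0.03862018 0.14647712] 0.044682978946119764 [  0.7  -6.1 102.8] [ 0.31  0.05 -0.65 -0.4  -0.34 -0.09]
```

View pics/side_dish.png

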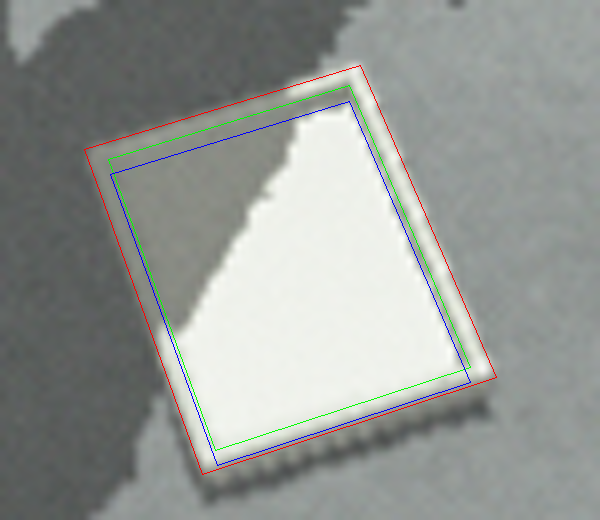

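View pics/top_dish.png

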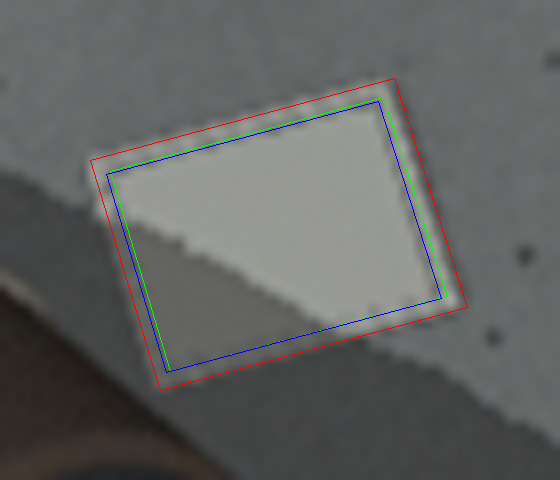

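View pics/side_r.png

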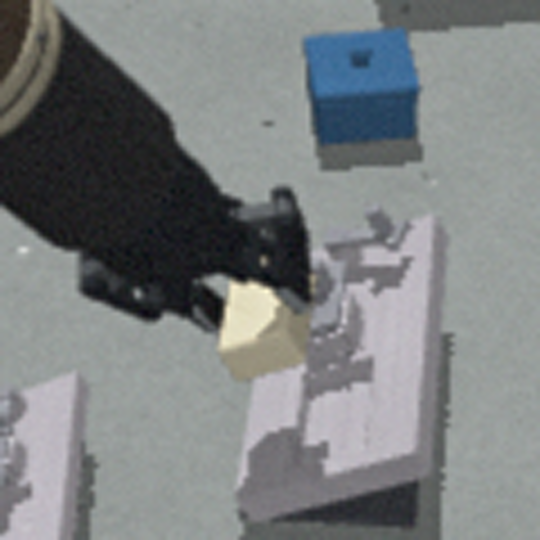

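```bash
cat > soapfit.py <<'E'
from ik import *
# soap pose in tool frame from side + top depth (cream pixels)
s=state();Rt=R.from_quat(s["orientation"]).as_matrix();tp=s["tcp_pos"]
for n in("side","top"):
    p,d=camera(n);W=cloud(n,d)
    h=cv2.cvtColor(p,cv2.COLOR_BGR2HSV)
    m=(h[...,0]>15)&(h[...,0]<35)&(h[...,1]>40)&np.isfinite(W[...,2])&(np.linalg.norm(W-tp,axis=-1)<.06)
    Q=W[m]; L=(Q-tp)@Rt  # tool coords
    # soap expected normal in tool frame
    best=None;rng=np.random.default_rng(0)
    up=np.array([0,-np.cos(np.radians(22)),0]); 
    for _ in range(500):
        if len(Q)<20: break
        a=L[rng.choice(len(L),3,False)];k=np.cross(a[1]-a[0],a[2]-a[0])
        if np.linalg.norm(k)<1e-6: continue
        k/=np.linalg.norm(k); k*=-np.sign(k[1])
        if -k[1]<.8: continue
        i=abs((L-a[0])@k)<.002
        if best is None or i.sum()>best.sum(): best=i
    if best is None: print(n,len(Q));continue
    T=L[best];c=T.mean(0);k=np.linalg.svd(T-c)[2][2];k*=-np.sign(k[1])
    nw=Rt@k
    print(n,len(Q),best.sum(),"normal tool",k.round(3),"world",nw.round(3),"tilt about jaw deg",np.degrees(np.arctan2(k[2],-k[1])).round(1),"jaw-tilt",np.degrees(np.arcsin(k[0])).round(1),"centroid tool mm",(c*1e3).round(1), "range",(T.min(0)*1e3).round(0),(T.max(0)*1e3).round(0))
E
python3 soapfit.py; python3 -c "
from ik import *
Rt=tta(np.pi,np.radians(22)); print('expected',(RM[:,2]@Rt).round(3), np.degrees(np.arctan2((RM[:,2]@Rt)[2],-(RM[:,2]@Rt)[1])))"
```

```text
side 200 69 normal tool [ 0.034 -0.945 -0.324] world [-0.454  0.038  0.89 ] tilt about jaw deg -18.9 jaw-tilt 1.9 centroid tool mm [ 2.5 -3.3 15.4] range [-22. -10. -21.] [24. 10. 34.]
top 9
expected [ 0.    -0.927 -0.375] -22.0
```

```bash
cat > p5.py <<'E'
from ik import *
import sys
z=float(sys.argv[1]); A=float(sys.argv[2]) if len(sys.argv)>2 else 22
Z=R.from_euler('z',13.5,degrees=True)
M=(Z*R.from_euler('x',A,degrees=True)).as_matrix(); Rt=np.c_[-M[:,0],-M[:,2],np.cross(M[:,0],M[:,2])]
p=np.array([.4915,-.2405,.005+.0145])+Z.apply([0,-.0061,.0166])+[0,0,z]
plan(p,Rt); print(state()["q"].round(2), "height over final mm",(state()["tcp_pos"][2]-p[2]+z)*1e3)
show("ik",p,Rt)
E
python3 p5.py .1
```

```text
t 28.32 tcp [0.5381 0.0385 0.1462] w 0.0444 F [-0.1 -0.2 -0.9]
 turn units [-0.11  5.03  5.03]  shift units [-1.13  -7.123 -0.253] mm [ -45.2 -284.9  -10.1]
[ 0.31  0.05 -0.65 -0.4  -0.34 -0.09] height over final mm 110.13076961815798
ik
    [-0.34  0.42 -0.09 -0.33 -1.29  0.7 ] margin 0.93
```

Emit:
apply_moves(
  steps=[
    [[0,0.2,0.2],[-0.1,-0.2,0.3],38],
    [[0,0.4,0.4],[-0.1,-0.4,0.2],38],
    [[0,0.45,0.45],[-0.1,-0.6,0],38],
    [[0,0.45,0.45],[-0.1,-0.65,0],38],
    [[0,0.45,0.45],[-0.1,-0.65,0],38],
    [[0,0.45,0.45],[-0.1,-0.65,0],38],
    [[0,0.45,0.45],[-0.1,-0.65,0],38],
    [[0,0.45,0.45],[-0.1,-0.65,0],38],
    [[-0.05,0.45,0.45],[-0.1,-0.65,0],38],
    [[-0.05,0.45,0.45],[-0.1,-0.6,0],38],
    [[0,0.45,0.45],[-0.1,-0.6,0],38],
    [[0,0.4,0.4],[-0.03,-0.5,-0.1],38],
  ],
)

```text
time_s: 29.82
tcp_pos: [0.4931, -0.2346, 0.1621]
orientation: [-0.099, 0.824, -0.555, 0.065]
wrist_force: [-0.3, 0.8, -0.6]
width: 0.0447
```

Emit:
apply_moves(
  steps=[
    [[0,0,0],[0,-0.2,-0.2],38],
    [[0,0,0],[0,0,-0.2],38],
    [[0,0,0],[0,0,0],38],
    [[0,0,0],[0,0,0],38],
  ],
)

```text
time_s: 30.32
tcp_pos: [0.493, -0.241, 0.1471]
orientation: [-0.098, 0.823, -0.555, 0.065]
wrist_force: [0.5, -0.1, -0.6]
width: 0.0443
```

```bash
python3 p5.py .05; python3 soapfit.py; python3 - <<'E'
from h import *
p,d=camera("side");b=(240,230,370,350)
cv2.imwrite("pics/side_s.png",cv2.resize(p[b[1]:b[3],b[0]:b[2]],None,fx=5,fy=5,interpolation=cv2.INTER_CUBIC))
E
```

```text
t 30.32 tcp [ 0.493  -0.241   0.1471] w 0.0443 F [ 0.5 -0.1 -0.6]
 turn units [-0.   -0.02 -0.01]  shift units [-1.000e-03 -1.350e-01 -1.525e+00] mm [ -0.1  -5.4 -61. ]
[-0.33  0.41 -0.09 -0.33 -1.31  0.69] height over final mm 111.00694388450864
ik
    [-0.34  0.48 -0.13 -0.34 -1.2   0.74] margin 0.89
side 135 48 normal tool [ 0.104 -0.77   0.629] world [ 0.104 -0.872  0.478] tilt about jaw deg 39.2 jaw-tilt 6.0 centroid tool mm [-0.  -3.  31.9] range [-20. -10.  23.] [24.  6. 38.]
top 0
```

View pics/side_s.png

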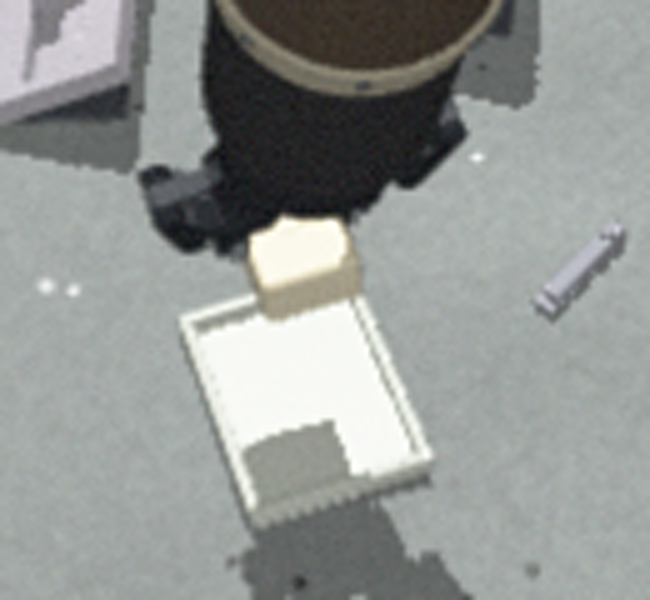

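```bash
cat > prof.py <<'E'
from ik import *
tp=state()["tcp_pos"];p,d=camera("side");W=cloud("side",d)
h=cv2.cvtColor(p,cv2.COLOR_BGR2HSV)
m=(h[...,0]>15)&(h[...,0]<35)&(h[...,1]>25)&np.isfinite(W[...,2])&(np.linalg.norm(W-tp,axis=-1)<.065)
Q=(W[m]-np.array([.4915,-.2405,0]))@R.from_euler('z',13.5,degrees=True).as_matrix()*1e3
for y in range(-60,50,5):
    s=(Q[:,1]>=y)&(Q[:,1]<y+5)
    if s.sum()>2: print(y+2.5,s.sum(),"z",np.percentile(Q[s,2],[10,50,90]).round(1),"x",Q[s,0].min().round(1),Q[s,0].max().round(1))
s=Q[:,1]>Q[:,1].min()+8
A=np.c_[Q[s,:2],np.ones(s.sum())];print("top slope deg",np.degrees(np.arctan(np.linalg.lstsq(A,Q[s,2],rcond=None)[0][:2])).round(1),s.sum())
E
python3 prof.py
```

```text
-37.5 6 z [131.7 190.1 193.4] x -23.1 -3.7
-32.5 145 z [123.1 133.7 143.7] x -25.0 20.9
-27.5 18 z [136.5 142.6 144.3] x -23.3 21.4
-22.5 7 z [136.4 142.9 155.6] x -24.6 20.1
-17.5 9 z [135.7 141.7 145.7] x -23.4 20.7
-12.5 8 z [140.2 144.4 145.1] x -23.5 22.1
-7.5 9 z [130.6 144.1 145.9] x -23.1 23.8
-2.5 4 z [142.2 143.8 144.7] x -17.7 9.3
top slope deg [3. 9.] 63
```

Emit:
apply_moves(
  steps=[
    [[-0.25,-0.06,0],[0,-0.07,-0.3],38],
    [[-0.24,-0.06,0],[0,-0.065,-0.4],38],
    [[0,0,0],[0,0,-0.4],38],
    [[0,0,0],[0,0,-0.4],38],
    [[0,0,0],[0,0,-0.4],38],
    [[0,0,0],[0,0,-0.4],38],
    [[0,0,0],[0,0,0],38],
    [[0,0,0],[0,0,0],38],
  ],
)

```text
time_s: 31.52
tcp_pos: [0.4932, -0.2471, 0.0549]
orientation: [-0.097, 0.811, -0.573, 0.067]
wrist_force: [-0.7, -0.3, -1.2]
width: 0.0441
```

```bash
python3 p5.py .005 19.5; python3 prof.py
```

```text
t 31.52 tcp [ 0.4932 -0.2471  0.0549] w 0.0441 F [-0.7 -0.3 -1.2]
 turn units [ 0.   -0.02 -0.01]  shift units [-0.006  0.016 -0.344] mm [ -0.2   0.6 -13.8]
[-0.32  0.49 -0.18 -0.32 -1.1   0.73] height over final mm 18.77844360717983
ik
    [-0.32  0.51 -0.19 -0.33 -1.08  0.74] margin 0.83
-42.5 33 z [31.  38.3 98.3] x -25.5 19.3
-37.5 114 z [31.  42.3 52.1] x -25.0 20.6
-32.5 15 z [48.7 50.1 55.3] x -24.5 20.7
-27.5 9 z [37.1 51.6 54.1] x -25.0 19.3
-22.5 6 z [49.4 53.6 68.5] x -25.0 18.2
-17.5 8 z [45.9 50.7 53.2] x -24.6 20.6
-12.5 3 z [49.4 50.6 52.5] x -22.6 14.0
top slope deg [ 3.3 -8.8] 40
```

Emit:
apply_moves(
  steps=[
    [[0,0,0],[0,0.01,-0.12],38],
    [[0,0,0],[0,0,-0.12],38],
    [[0,0,0],[0,0,-0.1],38],
    [[0,0,0],[0,0,0],38],
  ],
)

```text
time_s: 32.08
tcp_pos: [0.4926, -0.2463, 0.0407]
orientation: [-0.097, 0.811, -0.573, 0.067]
wrist_force: [0.5, 0.0, -0.8]
width: 0.0444
```

Emit:
apply_moves(
  steps=[
    [[0,0,0],[0,0,-0.03],38],
    [[0,0,0],[0,0,0],38],
  ],
)

```text
time_s: 32.33
tcp_pos: [0.4929, -0.2464, 0.0399]
orientation: [-0.097, 0.811, -0.573, 0.067]
wrist_force: [-0.5, 0.0, -0.3]
width: 0.0443
```

Emit:
apply_moves(
  steps=[
    [[0,0,0],[0,0,-0.025],38],
    [[0,0,0],[0,0,0],38],
  ],
)

```text
time_s: 32.58
tcp_pos: [0.4929, -0.2464, 0.0389]
orientation: [-0.097, 0.811, -0.573, 0.067]
wrist_force: [-0.6, 0.3, 0.0]
width: 0.0448
```

Emit:
apply_moves(
  steps=[
    [[0,0,0],[0,0,-0.02],38],
    [[0,0,0],[0,0,0],38],
  ],
)

```text
time_s: 32.83
tcp_pos: [0.493, -0.2466, 0.0384]
orientation: [-0.097, 0.811, -0.573, 0.067]
wrist_force: [-0.8, -1.4, 1.9]
width: 0.0444
```

Emit:
apply_moves(
  steps=[
    [[0,0,0],[0,0,-0.02],38],
    [[0,0,0],[0,0,0],38],
  ],
)

```text
time_s: 33.08
tcp_pos: [0.4931, -0.2468, 0.038]
orientation: [-0.097, 0.811, -0.573, 0.067]
wrist_force: [-0.9, -1.5, 6.3]
width: 0.0444
```

Emit:
apply_moves(
  steps=[
    [[0,0,0],[0,0,-0.02],38],
    [[0,0,0],[0,0,0],38],
  ],
)

```text
time_s: 33.33
tcp_pos: [0.4931, -0.2469, 0.0377]
orientation: [-0.097, 0.811, -0.573, 0.068]
wrist_force: [-2.0, -1.7, 9.1]
width: 0.0444
```

```bash
python3 prof.py; python3 - <<'E'
from h import *
s=state();print(s["torque"].round(3),s["wrist_force"])
p,d=camera("side");b=(265,250,345,350)
cv2.imwrite("pics/side_t.png",cv2.resize(p[b[1]:b[3],b[0]:b[2]],None,fx=6,fy=6,interpolation=cv2.INTER_CUBIC))
E
```

```text
-42.5 38 z [14.6 24.4 33.5] x -24.2 16.6
-37.5 98 z [12.4 26.4 33.8] x -24.3 20.1
-32.5 15 z [26.3 33.8 35.9] x -25.0 21.2
-27.5 3 z [32.1 33.8 34.2] x -22.6 20.4
-22.5 11 z [19.6 33.3 36.3] x -25.1 19.9
-17.5 8 z [28.8 35.1 36.6] x -25.2 16.8
-12.5 8 z [25.4 34.7 36.4] x -24.3 21.0
top slope deg [5.7 2.4] 40
[-0.002  0.717  0.284] [-2.59666828 -1.91103623  9.11909271]
```

View pics/side_t.png

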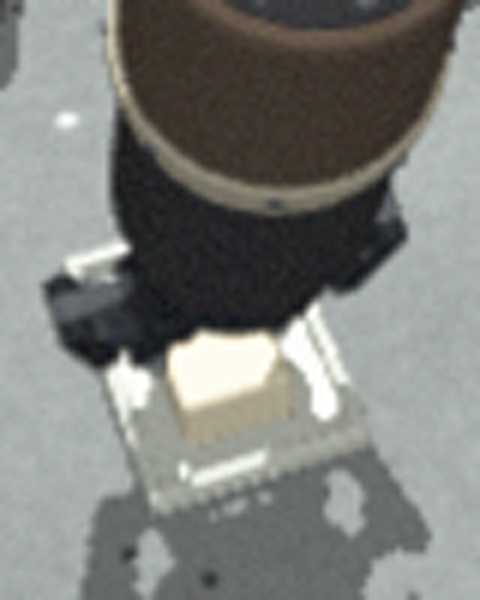

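Emit:
apply_moves(
  steps=[
    [[-0.29,-0.07,0],[0,0,-0.01],38],
    [[0,0,0],[0,0,0],38],
  ],
)

```text
time_s: 33.67
tcp_pos: [0.4932, -0.247, 0.0376]
orientation: [-0.096, 0.803, -0.584, 0.069]
wrist_force: [-2.3, -2.3, 10.3]
width: 0.0444
```

Emit:
apply_moves(
  steps=[
    [[0,0,0],[0,0,-0.02],38],
    [[0,0,0],[0,0,0],38],
  ],
)

```text
time_s: 33.92
tcp_pos: [0.4934, -0.2474, 0.0368]
orientation: [-0.096, 0.803, -0.584, 0.069]
wrist_force: [-1.6, -3.4, 12.6]
width: 0.0443
```

```bash
python3 p5.py 0 18;python3 prof.py
```

```text
t 33.92 tcp [ 0.4934 -0.2474  0.0368] w 0.0443 F [-1.6 -3.4 12.6]
 turn units [ 0.01 -0.01 -0.02]  shift units [-0.012  0.024 -0.018] mm [-0.5  1.  -0.7]
[-0.3   0.51 -0.21 -0.31 -1.04  0.72] height over final mm 0.7334375311337515
ik
    [-0.3   0.51 -0.22 -0.31 -1.04  0.72] margin 0.8
-42.5 39 z [14.7 22.6 30.3] x -23.0 18.7
-37.5 100 z [12.1 26.8 34.4] x -26.3 20.1
-32.5 11 z [30.  34.5 36.5] x -24.8 21.1
-27.5 6 z [23.  32.2 36.2] x -24.5 19.2
-22.5 9 z [19.6 31.4 35.5] x -24.6 21.0
-17.5 6 z [16.2 30.7 34.9] x -24.8 26.2
-12.5 13 z [32.6 34.8 35.9] x -21.3 20.9
top slope deg [5.4 4.6] 44
```

Emit:
apply_moves(
  steps=[
    [[0,0,0],[0,0,0],46],
    [[0,0,0],[0,0,0],50],
    [[0,0,0],[0,0,0],58],
    [[0,0,0],[0,0,0],66],
    [[0,0,0],[0,0,0],70],
    [[0,0,0],[0,0,0],70],
  ],
)

```text
time_s: 34.72
tcp_pos: [0.4929, -0.2464, 0.0353]
orientation: [-0.096, 0.804, -0.583, 0.068]
wrist_force: [1.1, -0.4, 0.7]
width: 0.0699
```

Emit:
apply_moves(
  steps=[
    [[0,0,0],[0,0,0.2],70],
    [[0,0,0],[0,0,0.4],70],
    [[0,0,0],[0,0,0.6],70],
    [[0,0,0],[0,0,0.8],70],
    [[0,0,0],[-0.3,0.4,0.8],70],
    [[0,0,0],[-0.3,0.8,0.6],70],
    [[0,0,0],[-0.3,0.8,0.4],70],
    [[0,0,0],[0,0.8,0],70],
    [[0,0,0],[0,0.8,0],70],
    [[0,0,0],[0,0,0],70],
    [[0,0,0],[0,0,0],70],
  ],
)

```text
time_s: 36.1
tcp_pos: [0.4571, -0.1026, 0.1883]
orientation: [-0.096, 0.803, -0.584, 0.069]
wrist_force: [-0.7, -0.5, -0.2]
width: 0.0697
```

```bash
python3 - <<'E'
from h import *
s=state();print(s["time_s"],s["tcp_pos"],s["qd"].round(3))
for n,b in dict(side=(265,275,340,340),top=(385,195,455,255)).items():
    p,d=camera(n); W=cloud(n,d); cv2.imwrite(f"pics/{n}_full.png",p)
    cv2.imwrite(f"pics/{n}_end.png",cv2.resize(p[b[1]:b[3],b[0]:b[2]],None,fx=7,fy=7,interpolation=cv2.INTER_CUBIC))
    Q=(W-np.array([.4915,-.2405,0]))@R.from_euler('z',13.5,degrees=True).as_matrix()*1e3
    m=(abs(Q[...,0])<38)&(abs(Q[...,1])<53)&(Q[...,2]>28)&(Q[...,2]<45)
    q=Q[m];print(n,m.sum(),cv2.minAreaRect(q[:,:2].astype(np.float32)),np.median(q[:,2]))
    A=np.c_[q[:,:2],np.ones(len(q))];print(np.degrees(np.arctan(np.linalg.lstsq(A,q[:,2],rcond=None)[0][:2])))
    Wm=(W-CAV)@RM
E
```

```text
36.1 [ 0.45710158 -0.10259903  0.1883245 ] [-0.015  0.015 -0.    -0.001  0.004  0.001]
side 546 ((-1.4882793426513672, -0.85931396484375), (79.51392364501953, 46.559471130371094), 89.60202026367188) 33.15814358859104
[0.08383031 0.49210196]
top 0 ((0.0, 0.0), (0.0, 0.0), 0.0) nan
[0. 0.]
  return _methods._mean(a, axis=axis, dtype=dtype,
  ret = ret.dtype.type(ret / rcount)
```

View pics/side_end.png

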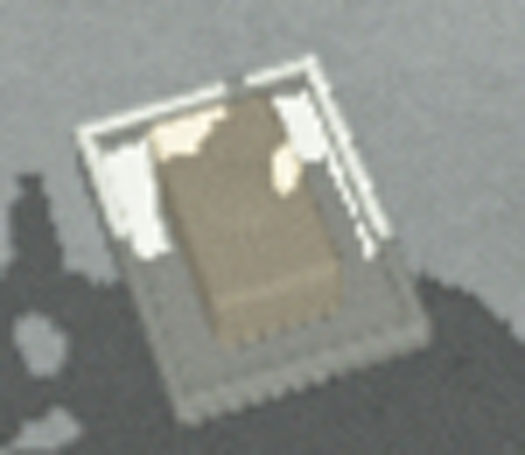

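View pics/top_full.png

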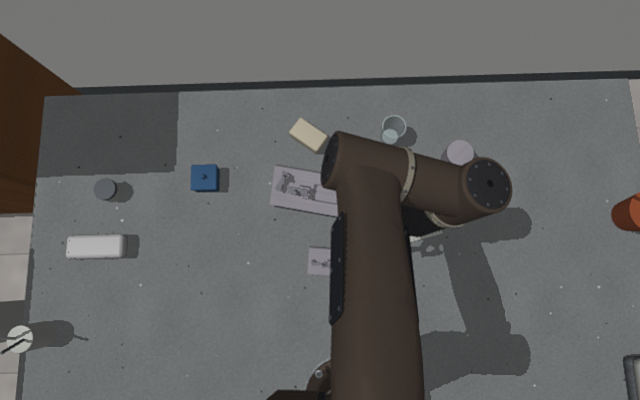

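View pics/side_full.png

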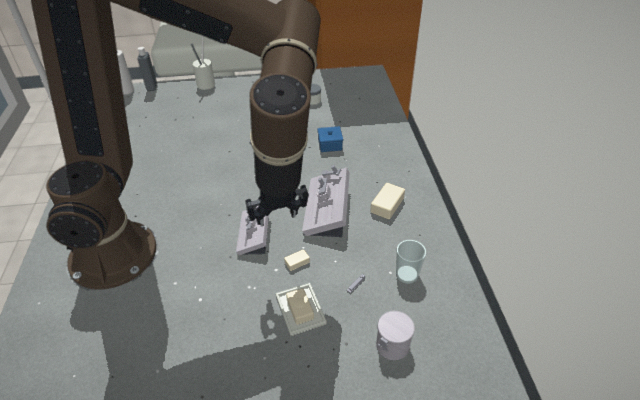

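```bash
python3 - <<'E'
from h import *
p,d=camera("side");m=(cloud("side",d)-CAV)@RM*1e3
for nm,y0,y1 in(("bolt pin",70,105),("keeper",110,150)):
    s=(m[...,2]>30)&(m[...,2]<48)&(abs(m[...,0])<60)&(m[...,1]>y0)&(m[...,1]<y1); print(nm,s.sum(),np.median(m[s],0).round(1))
p0=np.load("side0.npz")["p"]
df=cv2.absdiff(p,p0).max(-1)
for nm,(u,v) in dict(tumbler=(410,262),can=(395,335),box=(330,140),clip=(356,284)).items(): print(nm,df[v-15:v+15,u-15:u+15].mean())
sign_off()
E
```

```text
bolt pin 25 [ 1.5 86.9 40.7]
keeper 23 [ 40.1 126.4  39.8]
tumbler 15.384444444444444
can 17.533333333333335
box 12.734444444444444
clip 15.534444444444444
the job is handed in; nothing more can be done
```

The soap is lying flat in the dish, boss side up, and the gripper has let go of it. The keeper and bolt are both open, and I've handed the job in. It took about 36 s of the 70 s allowed.

**What I did**
- **Keeper:** I swung it to about 1.2 rad, before touching the bolt.
- **Bolt:** I drew it back until the push force climbed to about 9 N with no further movement, so I took that as its stop.
- **Soap:** I gripped it across its 46 mm width and lifted it straight out along the cavity's axis. I lowered it into the dish to light contact (about 13 N at most), then opened the gripper and backed away.

**Last checks**
- **Soap in the dish:** it sits within 2 mm of the centre, lined up with the dish, and is tilted less than 0.5°. Its top is about 33 mm above the sill, against 34 mm expected.
- **Bolt and keeper:** the side camera put the bolt pin at y ≈ 87 mm. It sees only one side of the pin, which read about 1 mm low before the move, so the true position is about 88 mm against 90 mm at the stop. That is slightly short of a full draw, though the force said it was at the stop. The keeper pin still reads about 1.2 rad.
- **Other things on the sill:** they look unmoved in the side view. My picture-difference check on them told me little, because the arm's shadow and picture noise affected it.
- **Top camera:** the arm blocked its view of the dish at the end, so the soap check rests on the side camera alone.

**What went differently from plan**
- The arm could not take the mould's full 25° lean at the bolt or at the soap. I used a smaller lean on the bolt, and tilted the gripper 22° about its jaw axis for the soap so the jaws stayed flat on its sides.
- On the first try at the bolt, two joints came close to their range limits and the tool swung about 35 mm sideways. The forces stayed near zero and the bolt looked unmoved.

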